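# Load and run the casting-flask shaker, and clear the bench

### The arm

A 6-joint arm with a two-finger parallel gripper is mounted at the origin on the work surface. World frame = base frame: x ahead of the robot, y to its left, z up, the work surface at z = 0. Lengths are in m, angles in rad, forces in N, time in s.
With the tool pointing down it reaches from about 0.225 to 0.875 m from the base axis. Payload 3.4 kg.
Tool frame: the origin (TCP) lies on the mounting face of the last link; the fingertips stand 173 mm ahead of it and the grasp point (between the pads) lies 155 mm ahead of it; z points along the fingers, y is the line along which they close (so a half turn about z gives the same grasp; the last joint's range is limited). The gripper opens to 85 mm and grips with 20 to 120 N. Pads are 22 mm wide; open, the fingers measure 114 mm over their backs; the gripper's body (76 mm by 85 mm) begins 54 mm behind the grasp point. The pads swing forward as they close: fully open they stand 13 mm farther back than shut.
Start: joints at [-1.387, 0.276, 1.505, -0, 1.361, -0.121], TCP at [0.173, -0.549, 0.405] pointing down, gripper open.
Joint ranges: [-2.89, 2.89], [-0.75, 2.08], [0.22, 2.7], [-1.18, 4.32], [0.11, 2.71], [-2.7, 2.7]. Speed limits (rad/s): [2.57, 2.57, 3.14, 3.14, 3.14, 3.14].

### API

Orientations are given as a unit quaternion [w, x, y, z].
In Python, from rig import manip gives the robot as it stands.
- The arm moves only by the tool carry_out, never from a script. Its arguments are lists of equal length, an entry for each row: "linear": the shift along the world's x, y, z each as a share of 500 mm, from -1 to 1, a list of three; "angular": the turn, a rotation vector about the world's x, y, z each as a share of 0.08 rad, from -1 to 1, a list of three; "hand": the opening, from 0 (shut) to 1 (fully open). In form: {"linear": [[x, y, z], ...], "angular": [[rx, ry, rz], ...], "hand": [hand, ...]}. A call has 1 to 8 rows; each row shifts and turns the commanded pose from where the row before left it; what a row does not reach is not made up. A row lasts 1/12 s, in which the tool goes at most 41.7 mm and 7.16 degrees, less where a joint would pass 70% of its speed; a pose out of reach is approached as far as the arm can. A call with a number of a shift or a turn outside -1 to 1 is refused whole. A call with a gripper value outside its range is refused whole. The fingers move at their own pace and stop on an object; "force" is the grip in N (left out, the last holds). Time passes only in rows, so rows that do not move let the fingers close. It gives the time, the measured TCP pose, the force, the opening and the grip force at its end, in the units of the state.
- manip.get_state(): the state, without advancing time (a new reading comes with each control period).
- manip.get_image(name): name is "scene" or "top"; returns the picture (384x512x3 uint8, red, green, blue); there is no depth.
- manip.camera_params(name): a dict with "fx", "fy", "cx", "cy" (pixels), "k1" (the pictures are not rectified: a ray, as slopes to the right and down, at radius r is drawn at 1 + k1 r^2 times it, then the intrinsics apply), "view" (4x4, takes a point from world to camera coordinates). Camera axes: x right, y down, z forward; pixel columns grow to the right and rows downward; lengths in m; the calibration is good to about 2 mm. A picture is of the moment at which its call begins. camera_params takes no time and is no camera call.
- manip.sign_off(): hands the job in; it is judged then, once.
The state is a dict: "clock": time; "qpos": joint angles; "qd": joint speeds; "effort": joint torques, N m; "position": TCP position; "ee_rot": TCP orientation; "contact_force": force on the tool from outside, world axes, zero at the start; "moment": the same for the moment, N m; "width": finger opening in m; "gripper_force": force on a finger pad.
Only numpy, scipy, OpenCV 4.12 (cv2) and the standard library are available. Lean on these libraries where they do the work, as an engineer would, in place of code of your own. Each camera call takes 0.05 s, during which the arm holds its last target. There are 200 camera calls.

### The job

Stand every lidded casting flask upright in the shaker's crate, one to a cell; with all of them loaded, press the shaker's pedal fully down to its stop, hold it there for about two seconds, and let it come back up. Clear the bench as well, at any point: put the rubber sprue bases in the square grey bin and lay the spatulas flat inside the shallow wooden tray. Leave the other things on the bench where they are.

Things in the scene. Friction and masses are not known exactly. Their poses are not given: they have to be found in the camera images.
- flask1: Lidded casting flask: plain steel cylinder with an aluminium lid, 50 mm diameter, 72 mm tall, standing upright; origin at the centre of its underside, z up. May be absent.
- flask2: Lidded casting flask: plain steel cylinder with an aluminium lid, 50 mm diameter, 72 mm tall, standing upright; origin at the centre of its underside, z up. May be absent.
- flask3: Lidded casting flask: plain steel cylinder with an aluminium lid, 50 mm diameter, 72 mm tall, standing upright; origin at the centre of its underside, z up. May be absent.
- flask4: Lidded casting flask: plain steel cylinder with an aluminium lid, 50 mm diameter, 72 mm tall, standing upright; origin at the centre of its underside, z up. May be absent.
- base1: Black rubber sprue base: disc 58 mm in diameter, 16 mm thick, with a round boss 24 mm in diameter on top up to 45 mm height (grip the boss); origin at the centre of its underside, z up. May be absent.
- base2: Black rubber sprue base: disc 58 mm in diameter, 16 mm thick, with a round boss 24 mm in diameter on top up to 45 mm height (grip the boss); origin at the centre of its underside, z up. May be absent.
- spatula1: Plaster spatula lying flat, 140 mm long: wooden handle 75 mm long, 16 mm wide, 16 mm high, on the -x side, flat steel blade 28 mm wide and 4 mm thick on the +x side (handle middle 25 mm from the origin towards -x); origin midway along its length on the underside, x along its length. May be absent.
- spatula1_tip (a point): Tip of that spatula's blade, 70 mm from the origin.
- spatula1_end (a point): End of that spatula's handle, 70 mm from the origin.
- spatula2: Plaster spatula lying flat, 140 mm long: wooden handle 75 mm long, 16 mm wide, 16 mm high, on the -x side, flat steel blade 28 mm wide and 4 mm thick on the +x side (handle middle 25 mm from the origin towards -x); origin midway along its length on the underside, x along its length. May be absent.
- spatula2_tip (a point): Tip of that spatula's blade, 70 mm from the origin.
- spatula2_end (a point): End of that spatula's handle, 70 mm from the origin.
- shaker: Bench shaker, fixed: grey bed 170 (x) by 270 (y) by 30 mm, origin under its centre. On its +y side an aluminium crate, 165 mm square, of 2 x 2 cells: 75 mm square inside, centred at x = -40 and 40, y = 10 and 90 mm in this frame, floor 35 mm, dividers 60 mm and rim 65 mm above the table, walls 5 mm. On its -y side the spring pedal.
- pedal (a joint): Angle of the shaker's spring pedal: 0 fully up, 0.24 rad against its lower stop; returns by its spring. About 5 N at the pad starts it and 11 N brings it to the stop.
- pedal_pad (a point): Middle of the upper face of the pedal's black rubber pad (55 by 66 mm), at the pedal's free end, 120 mm from its hinge, which lies towards the shaker's +x. About 77 mm above the table when up, 49 mm at the stop.
- base_bin: Fixed square grey plastic bin for the sprue bases, 150 by 150 mm, 30 mm high, walls and floor 5 mm; origin at the centre of its underside.
- spatula_tray: Fixed shallow wooden tray for the spatulas, 190 mm (x) by 110 mm (y), 30 mm high, walls and floor 5 mm; origin at the centre of its underside.
- jar: Bystander: small amber glass jar with a cap, 36 mm diameter, 45 mm tall, between the spatulas; origin under its centre.
- pot: Bystander: white screw-top pot, 60 mm diameter, 72 mm tall; origin under its centre.
- mug: Bystander: white mug, 76 mm diameter, 72 mm tall; origin under its centre.
- mallet: Bystander: wooden mallet 200 mm long, 26 mm high; origin midway along its length, x along it.
- block: Bystander, fixed: steel bench block 80 by 80 by 30 mm; origin under its centre.
- cone: Bystander, fixed: steel bezel cone on a 70 mm wooden foot, 70 mm tall; origin under its centre.

How it is judged:
By the outcome, as a careful person would: the job done as asked, in the order asked, and still so for the second after the job is handed in, with the robot touching nothing.
Of flask1, flask2, flask3, flask4 only 3 to 4 are there at a start; the rules pass over those that are not, and their reading is None.
Of base1, base2, spatula1, spatula2 only 3 to 4 are there at a start; the rules pass over those that are not, and their reading is None.
At some moment in a run one of flask1, flask2, flask3, flask4, base1, base2, spatula1, spatula2 may be knocked a few centimetres aside while the robot is not near it.
It also fails if it takes over 210 s, if anything falls off the work surface, if the arm or the gripper's body presses on something with over 40 N, if the wrist force passes 120 N, or if a joint passes its speed limit or range.

## Working session

There is one attempt and no reset: what is moved stays moved. The work goes in short steps, Python scripts to look and compute and a tool call to move; the robot and the scene stay as the last step left them, time stands still between calls to the robot, and variables do not carry over. Pictures are saved under pics/ and viewed, at most 14 in all, crops included, and the job is handed in when it is done.

Besides the shell and the picture viewer there is one more tool, called after "Call:" as name(argument=value, ...), one argument or row to a line, values as JSON. carry_out: Moves the arm, as the interface text tells. Its arguments: {"type":"object","properties":{"linear":{"type":"array"},"angular":{"type":"array"},"hand":{"type":"array"},"force":{"type":"number"}},"required":["linear","angular","hand"]}

```bash
ls; mkdir -p pics; python3 - <<'E'
from rig import manip
import cv2
for n in("scene","top"):
    cv2.imwrite(f"pics/{n}0.png",cv2.cvtColor(manip.get_image(n),cv2.COLOR_RGB2BGR)); print(manip.camera_params(n))
print(manip.get_state())
E
```

```text
pics
{'fx': 385.50418670418986, 'fy': 385.50418670418986, 'cx': 262.177707002238, 'cy': 188.20755330925726, 'k1': -0.033810339946240026, 'view': array([[ 0.3590287 ,  0.93328452,  0.00885433, -0.22090542],
       [ 0.7702522 , -0.29092702, -0.56751477, -0.40475096],
       [-0.52707679,  0.21057416, -0.8233156 ,  1.40473352],
       [ 0.        ,  0.        ,  0.        ,  1.        ]])}
{'fx': 378.93034160291893, 'fy': 378.93034160291893, 'cx': 259.3133325117197, 'cy': 187.8071035694334, 'k1': 0.012769616938475897, 'view': array([[ 0.02968578, -0.99955757, -0.001851  , -0.01248147],
       [-0.9750093 , -0.02854873, -0.22032212,  0.61355595],
       [ 0.22017179,  0.00834518, -0.97542541,  1.19246463],
       [ 0.        ,  0.        ,  0.        ,  1.        ]])}
{'clock': 0.1, 'qpos': array([-1.38699962e+00,  2.76552455e-01,  1.50600121e+00,  1.20852207e-05,
        1.36071793e+00, -1.20988725e-01]), 'qd': array([-0.00187478, -0.00222604, -0.00358172,  0.00038616,  0.0022546 ,
        0.00113042]), 'effort': array([ 1.98013753e-03, -4.17698193e+01, -2.46404296e+01, -1.67248108e-04,
        5.77434505e-03, -6.12142571e-06]), 'position': array([ 0.17252044, -0.54831696,  0.40391629]), 'ee_rot': array([-8.39241928e-04,  9.88410529e-01,  1.51802246e-01, -2.04525975e-05]), 'contact_force': array([ 0.31557349, -0.97162798,  0.4565969 ]), 'moment': array([ 0.02810965, -0.06105155, -0.01767931]), 'gripper_force': 0.0, 'width': 0.08567807509216734}
```

View pics/scene0.png

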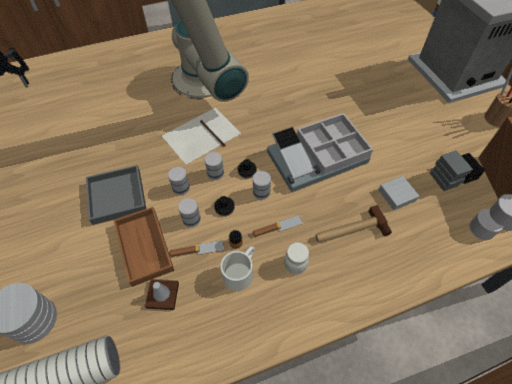

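View pics/top0.png

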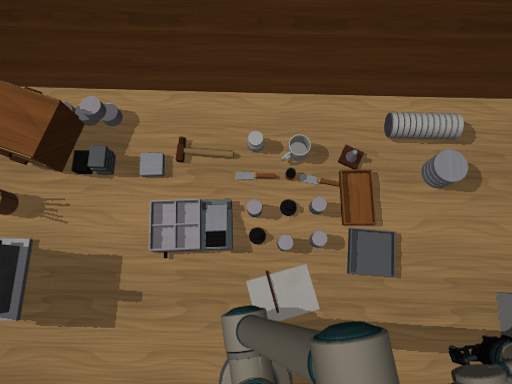

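The scene shows flasks at about (179,180), (214,165), (189,212) and (261,184), and bases at (247,169) and (224,206). There are also two spatulas, with the jar between them. I'll zoom in to pick pixels in both views.

```bash
python3 - <<'E'
import cv2
a=cv2.imread("pics/top0.png")[125:285,140:405]; cv2.imwrite("pics/topc.png",cv2.resize(a,None,fx=3,fy=3,interpolation=cv2.INTER_CUBIC))
a=cv2.imread("pics/scene0.png")[110:310,80:345]; cv2.imwrite("pics/scenec.png",cv2.resize(a,None,fx=3,fy=3,interpolation=cv2.INTER_CUBIC))
E
```

```text
(no output)
```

View pics/topc.png

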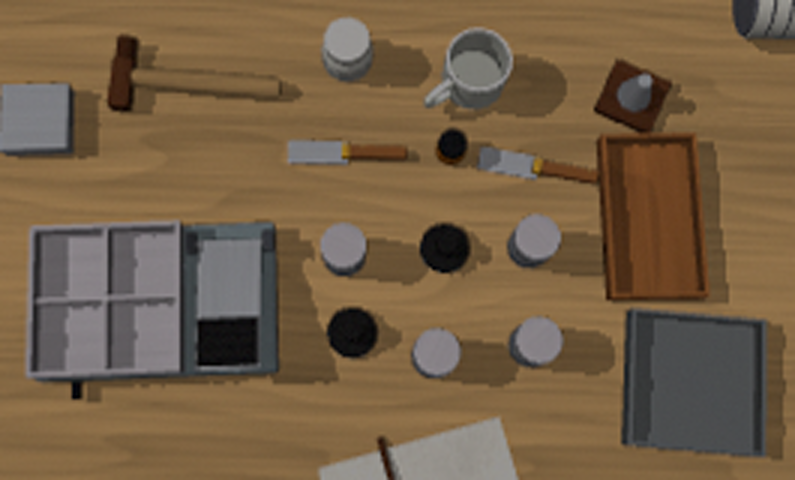

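View pics/scenec.png

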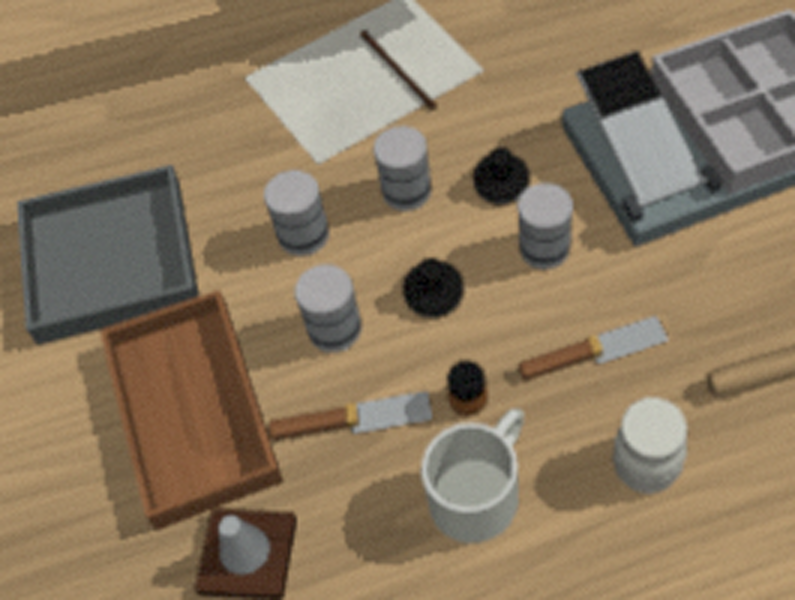

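The top crop gives lid centres near (344,245), (536,238), (438,348) and (538,338), and bases near (352,332) and (445,247). Spatula ends are at (287,152)-(407,153) and (480,157)-(598,177). One more composite will cover the crate and the dark bases.

```bash
python3 - <<'E'
import cv2,numpy as np
s=cv2.imread("pics/scene0.png");t=cv2.imread("pics/top0.png")
def up(a,f): return cv2.resize(a,None,fx=f,fy=f,interpolation=cv2.INTER_CUBIC)
def g(a): return (255*(a/255.)**.4).astype(np.uint8)
A=up(s[105:195,260:380],4) # 360x480
B=up(g(s[150:220,205:285]),4) #280x320
C=up(g(t[180:255,240:305]),4) #300x260
o=np.zeros((600,800,3),np.uint8)
o[:360,:480]=A; o[:280,480:]=B; o[300:,480:740]=C
D=up(t[195:255,145:235],4); o[360:,:360]=D
cv2.imwrite("pics/comp.png",o)
E
```

```text
(no output)
```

View pics/comp.png

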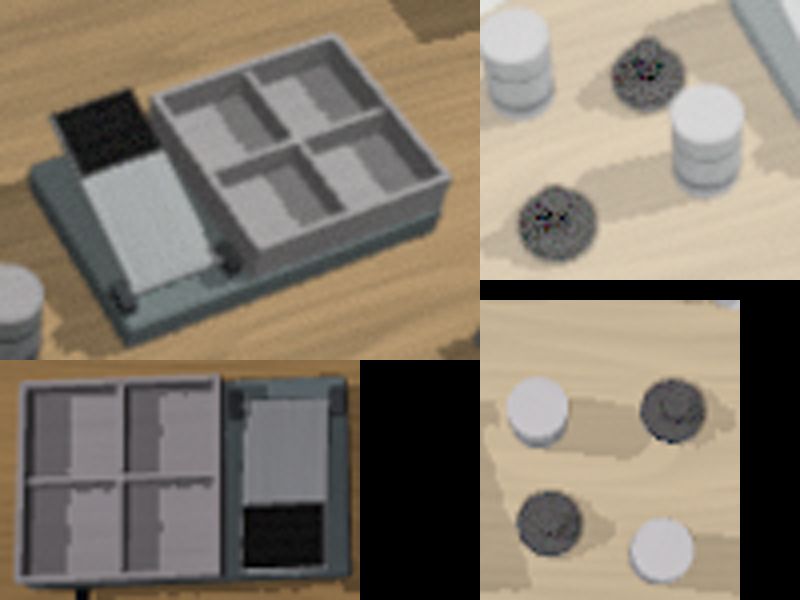

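```bash
cat > h.py <<'E'
from rig import manip
import numpy as np, cv2
from scipy.spatial.transform import Rotation as R
def ray(n,p):
    c=manip.camera_params(n);V=c["view"];K=np.array([[c["fx"],0,c["cx"]],[0,c["fy"],c["cy"]],[0,0,1]])
    q=cv2.undistortPoints(np.array([[p]],float),K,np.array([c["k1"],0,0,0]))[0,0]
    d=V[:3,:3].T@[q[0],q[1],1]; return -V[:3,:3].T@V[:3,3],d/np.linalg.norm(d)
def onz(n,p,z): o,d=ray(n,p); return o+d*(z-o[2])/d[2]
def proj(n,P):
    c=manip.camera_params(n);P=c["view"][:3]@np.append(P,1);x,y=P[:2]/P[2];f=1+c["k1"]*(x*x+y*y)
    return np.array([c["fx"]*x*f+c["cx"],c["fy"]*y*f+c["cy"]])
def tri(pt,ps):
    o1,d1=ray("top",pt);o2,d2=ray("scene",ps)
    s=np.linalg.lstsq(np.c_[d1,-d2],o2-o1,rcond=None)[0];a,b=o1+s[0]*d1,o2+s[1]*d2
    return np.r_[(a+b)/2,np.linalg.norm(a-b)]*1000
E
python3 - <<'E'
from h import *
np.set_printoptions(precision=1,suppress=True)
def z(u,v,s,ox,oy,u0=0,v0=0): return ((u-u0+.5)/s-.5+ox,(v-v0+.5)/s-.5+oy)
T=lambda u,v:z(u,v,3,140,125); S=lambda u,v:z(u,v,3,80,110)
A=lambda u,v:z(u,v,4,260,105); D=lambda u,v:z(u,v,4,145,195,0,360)
B=lambda u,v:z(u,v,4,205,150,480,0); C=lambda u,v:z(u,v,4,240,180,480,300)
for n,t,s in [("fa",(344,245),(546,207)),("fb",(536,238),(327,289)),("fc",(438,349),(402,151)),("fd",(538,338),(293,196)),
 ("s1tip",(287,152),(660,330)),("s1end",(407,153),(523,372)),("s2tip",(480,158),(430,406)),("s2end",(598,177),(272,430)),
 ("jar",(452,143),(467,382)),
 ("trayc1",(600,137),(278,470)),("trayc2",(694,135),(155,518)),("trayc3",(706,297),(105,338)),("trayc4",(608,297),(220,298)),
 ("bin1",(629,313),(193,291)),("bin2",(765,321),(33,336)),("bin3",(765,453),(20,204)),("bin4",(625,444),(178,170))]:
    print(n,tri(T(*t),S(*s)))
for n,t,s in [("c-y-x",(221,577),(152,98)),("c+y-x",(18,580),(333,38)),("c+y+x",(21,381),(450,180)),("c-y+x",(219,377),(258,250)),("cross",(124,480),(298,146)),("pad",(284,535),(106,133))]:
    print(n,tri(D(*t),A(*s)))
for n,c,b in [("b1",(549,524),(649,79)),("b2",(673,411),(558,229))]:
    print(n,onz("top",C(*c),.012)*1e3,onz("scene",B(*b),0)*1e3)
E
```

```text
fa [550.9  21.3  69.6   2.5]
fb [ 564.9 -189.3   68.1    2.2]
fc [440.7 -83.1  69.    2.8]
fd [ 455.5 -191.8   67.9    0.5]
s1tip [671.9  91.3  -1.9   2.6]
s1end [672.8 -47.3   9.3   3.1]
s2tip [ 671.2 -134.1    0.8    2.1]
s2end [ 649.8 -270.    10.9    2.7]
jar [678.7 -99.2  36.4   0.2]
trayc1 [ 694.3 -271.7   23.7    0.1]
trayc2 [ 699.7 -377.9   24.6    4.8]
trayc3 [ 512.1 -388.7   18.3    0.7]
trayc4 [ 508.4 -280.2   19.4    3.5]
bin1 [ 491.2 -302.9   18.6    2. ]
bin2 [ 487.  -451.3   19.2    4.4]
bin3 [ 342.6 -440.9   31.4    2.3]
bin4 [ 347.6 -291.5   22.4    3.5]
c-y-x [408.3 193.4  60.5   3.8]
c+y-x [400.7 355.2  61.8   1.1]
c+y+x [563.1 367.   63.4   0.3]
c-y+x [571.6 204.1  63.4   1.4]
cross [485.6 280.1  52.7   4.7]
pad [441.7 141.3  76.    1.1]
b1 [460.4   9.4  12. ] [455.9  11.7   0. ]
b2 [560.3 -94.1  12. ] [558.7 -93.6   0. ]
```

Fits are consistent: heights are about 2–4 mm low and spatula lengths come out at 138 mm. All 8 items are present. I'll head to the flask at (455,-192), turning the yaw to 48° so the fingers sit diagonal to the cells.

Call:
carry_out(
  linear=[
    [0.043,0.055,-0.016],
    [0.043,0.055,-0.016],
    [0.043,0.055,-0.016],
    [0.043,0.055,-0.016],
    [0.043,0.055,-0.016],
    [0.043,0.055,-0.016],
    [0.043,0.055,-0.016],
    [0.043,0.055,-0.016],
  ],
  angular=[
    [0,0,0.9],
    [0,0,0.9],
    [0,0,0.9],
    [0,0,0.9],
    [0,0,0.9],
    [0,0,0.9],
    [0,0,0.9],
    [0,0,0.4],
  ],
  hand=[1,1,1,1,1,1,1,1],
  force=70,
)

```text
clock: 0.77
position: [0.3451, -0.3269, 0.3402]
ee_rot: [-0.0, 0.912, 0.409, -0.0]
contact_force: [0.5, -0.2, -0.4]
width: 0.0858
gripper_force: 0.0
```

Call:
carry_out(
  linear=[
    [0.044,0.055,-0.016],
    [0.044,0.055,-0.016],
    [0.044,0.055,-0.016],
    [0.044,0.055,-0.016],
    [0.044,0.055,-0.016],
    [0,0,0],
    [0,0,0],
  ],
  angular=[
    [0,0,0],
    [0,0,0],
    [0,0,0],
    [0,0,0],
    [0,0,0],
    [0,0,0],
    [0,0,0],
  ],
  hand=[1,1,1,1,1,1,1],
)

```text
clock: 1.35
position: [0.4551, -0.1895, 0.2999]
ee_rot: [-0.001, 0.912, 0.41, -0.001]
contact_force: [-0.1, -0.3, 0.5]
width: 0.0855
gripper_force: 0.0
```

Call:
carry_out(
  linear=[
    [0,-0.004,-0.05],
    [0,0,-0.05],
    [0,0,-0.05],
    [0,0,-0.036],
    [0,0,0],
    [0,0,0],
    [0,0,0],
    [0,0,0],
  ],
  angular=[
    [0,0,0],
    [0,0,0],
    [0,0,0],
    [0,0,0],
    [0,0,0],
    [0,0,0],
    [0,0,0],
    [0,0,0],
  ],
  hand=[1,1,1,1,1,0,0,0],
)

```text
clock: 2.02
position: [0.4548, -0.1938, 0.2091]
ee_rot: [0.001, 0.913, 0.408, 0.001]
contact_force: [-1.8, 1.1, 1.4]
width: 0.0515
gripper_force: 0.5
```

Call:
carry_out(
  linear=[
    [0,0,0],
    [0,0,0],
    [0,0,0],
    [0,0,0],
    [0,0,0],
    [0,0,0.02],
  ],
  angular=[
    [0,0,0],
    [0,0,0],
    [0,0,0],
    [0,0,0],
    [0,0,0],
    [0,0,0],
  ],
  hand=[0,0,0,0,0,0],
)

```text
clock: 2.52
position: [0.4541, -0.1928, 0.2176]
ee_rot: [-0.0, 0.913, 0.408, -0.0]
contact_force: [0.3, 0.5, -3.2]
width: 0.0485
gripper_force: 72.8
```

Call:
carry_out(
  linear=[
    [0,0,0.075],
    [0,0,0.075],
    [0.01,0.05,0.055],
    [0.01,0.05,0.055],
    [0.01,0.076,0],
    [0.01,0.076,0],
    [0.01,0.076,0],
    [0.01,0.076,0],
  ],
  angular=[
    [0,0,0],
    [0,0,0],
    [0,0,0],
    [0,0,0],
    [0,0,0],
    [0,0,0],
    [0,0,0],
    [0,0,0],
  ],
  hand=[0,0,0,0,0,0,0,0],
)

```text
clock: 3.18
position: [0.484, 0.0107, 0.3484]
ee_rot: [0.0, 0.913, 0.408, 0.001]
contact_force: [0.9, -0.6, -3.8]
width: 0.0488
gripper_force: 73.6
```

Call:
carry_out(
  linear=[
    [0.01,0.076,0],
    [0.01,0.076,0],
    [0.01,0.076,0],
    [0.01,0.076,0],
    [0.01,0.076,0],
    [0.01,0.076,0],
    [0.01,0.066,0],
    [0.008,0.05,0],
  ],
  angular=[
    [0,0,0],
    [0,0,0],
    [0,0,0],
    [0,0,0],
    [0,0,0],
    [0,0,0],
    [0,0,0],
    [0,0,0],
  ],
  hand=[0,0,0,0,0,0,0,0],
)

```text
clock: 3.85
position: [0.5232, 0.2979, 0.3479]
ee_rot: [-0.0, 0.913, 0.409, 0.001]
contact_force: [0.2, -0.4, -3.8]
width: 0.0488
gripper_force: 73.6
```

Call:
carry_out(
  linear=[
    [0,0.03,0],
    [0,0.02,0],
    [0,0,0],
    [0,0,0],
  ],
  angular=[
    [0,0,0],
    [0,0,0],
    [0,0,0],
    [0,0,0],
  ],
  hand=[0,0,0,0],
)

```text
clock: 4.18
position: [0.5232, 0.3192, 0.3476]
ee_rot: [0.001, 0.913, 0.408, -0.001]
contact_force: [-0.2, -0.7, -3.6]
width: 0.0486
gripper_force: 73.6
```

Call:
carry_out(
  linear=[
    [0,0.006,-0.06],
    [0,0,-0.06],
    [0,0,-0.05],
    [0,0,-0.03],
    [0,0,0],
    [0,0,0],
  ],
  angular=[
    [0,0,0],
    [0,0,0],
    [0,0,0],
    [0,0,0],
    [0,0,0],
    [0,0,0],
  ],
  hand=[0,0,0,0,0,0],
)

```text
clock: 4.68
position: [0.5236, 0.3212, 0.2475]
ee_rot: [0.0, 0.913, 0.407, -0.001]
contact_force: [0.2, -0.2, -2.9]
width: 0.0482
gripper_force: 75.8
```

```bash
cat >> h.py <<'E'
P={"fa":(.551,.021,.072),"fb":(.565,-.189,.072),"fc":(.441,-.083,.072),"fd":(.455,-.192,.072),"b1":(.458,.010,.02),"b2":(.5595,-.094,.02),"s1":(.672,.022,.005),"s2":(.6605,-.202,.005)}
def check(names,half=9,srch=16):
    "shift in mm of each thing since the start, by template match in both views"
    for v in("top","scene"):
        ref=cv2.cvtColor(cv2.imread(f"pics/{v}0.png"),cv2.COLOR_BGR2RGB); im=manip.get_image(v)
        for n in names:
            p=proj(v,P[n]);u,w=np.round(p).astype(int);h=half+(8 if n[0]=="s" else 0)
            r=cv2.matchTemplate(im[w-h-srch:w+h+srch+1,u-h-srch:u+h+srch+1],ref[w-h:w+h+1,u-h:u+h+1],cv2.TM_CCOEFF_NORMED)
            _,m,_,l=cv2.minMaxLoc(r);d=np.array(l)-srch
            z=P[n][2];print(v,n,"score %.2f stay %.2f"%(m,r[srch,srch]),"shift",np.round((onz(v,p+d,z)-onz(v,p,z))[:2]*1e3).astype(int))
    return im
E
python3 -c "
from h import *
im=check(['fa','fb','fc','b1','b2','s1','s2']); cv2.imwrite('pics/s1.png',im[:,:,::-1])"
```

```text
top fa score 0.98 stay 0.98 shift [0 0]
top fb score 1.00 stay 1.00 shift [0 0]
top fc score 0.86 stay 0.86 shift [0 0]
top b1 score 0.97 stay 0.97 shift [0 0]
top b2 score 1.00 stay 1.00 shift [0 0]
top s1 score 1.00 stay 1.00 shift [0 0]
top s2 score 1.00 stay 1.00 shift [0 0]
scene fa score 0.98 stay 0.98 shift [0 0]
scene fb score 0.87 stay 0.86 shift [ 3 -1]
scene fc score 0.92 stay 0.92 shift [0 0]
scene b1 score 0.99 stay 0.99 shift [0 0]
scene b2 score 0.97 stay 0.97 shift [0 0]
scene s1 score 0.99 stay 0.99 shift [0 0]
scene s2 score 0.99 stay 0.99 shift [0 0]
```

Call:
carry_out(
  linear=[
    [0,0,-0.003],
    [0,0,-0.003],
    [0,0,0],
    [0,0,0],
    [0,0,0],
    [0,0,0],
  ],
  angular=[
    [0,0,0],
    [0,0,0],
    [0,0,0],
    [0,0,0],
    [0,0,0],
    [0,0,0],
  ],
  hand=[0,0,0,0.8,0.8,0.8],
)

```text
clock: 5.28
position: [0.5238, 0.3232, 0.2454]
ee_rot: [0.0, 0.913, 0.408, 0.001]
contact_force: [-0.7, 0.2, 0.2]
width: 0.0682
gripper_force: 0.0
```

Call:
carry_out(
  linear=[
    [0,0,0],
    [0,0,0.03],
    [0,0,0.06],
    [0,0,0.07],
    [0,0,0.04],
    [-0.012,-0.08,0],
    [-0.012,-0.08,0],
    [-0.012,-0.08,0],
  ],
  angular=[
    [0,0,0],
    [0,0,0],
    [0,0,0],
    [0,0,0],
    [0,0,0],
    [0,0,0],
    [0,0,0],
    [0,0,0],
  ],
  hand=[0.8,0.8,0.8,0.8,0.8,1,1,1],
)

```text
clock: 5.95
position: [0.5052, 0.2023, 0.3455]
ee_rot: [0.0, 0.912, 0.409, 0.001]
contact_force: [0.3, -0.9, 0.5]
width: 0.0856
gripper_force: 0.0
```

```bash
python3 -c "
from h import *
a=manip.get_image('scene')[100:200,200:400,::-1];b=manip.get_image('top')[120:270,130:330,::-1]
a=cv2.resize(a,None,fx=3,fy=3);b=cv2.resize(b,None,fx=2,fy=2)[:,:]
o=np.zeros((600,600,3),np.uint8);o[:300]=a;o[300:,:400]=b;cv2.imwrite('pics/v1.png',o)"
```

```text
(no output)
```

View pics/v1.png

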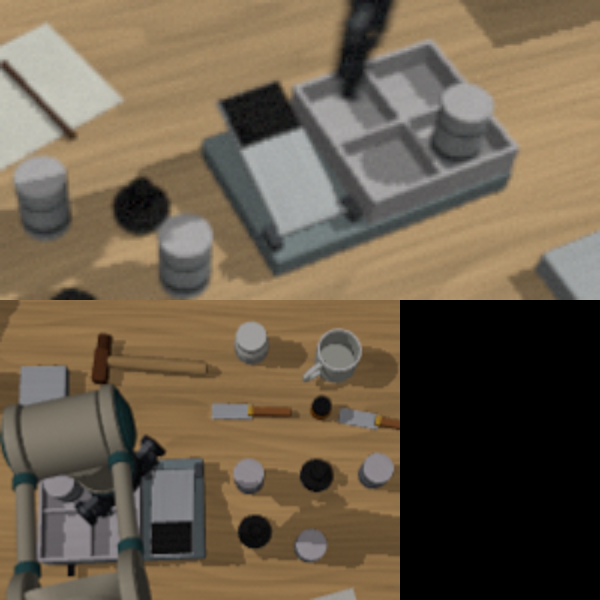

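The first flask stands upright in the (+,+) cell. Next is the flask at (441,-83).

Call:
carry_out(
  linear=[
    [-0.016,-0.071,-0.008],
    [-0.016,-0.071,-0.008],
    [-0.016,-0.071,-0.008],
    [-0.016,-0.071,-0.008],
    [-0.016,-0.071,-0.008],
    [-0.016,-0.071,-0.008],
    [-0.016,-0.071,-0.008],
    [-0.016,-0.073,-0.008],
  ],
  angular=[
    [0,0,0],
    [0,0,0],
    [0,0,0],
    [0,0,0],
    [0,0,0],
    [0,0,0],
    [0,0,0],
    [0,0,0],
  ],
  hand=[1,1,1,1,1,1,1,1],
)

```text
clock: 6.72
position: [0.4414, -0.083, 0.313]
ee_rot: [0.0, 0.913, 0.408, 0.001]
contact_force: [0.4, 0.2, 0.5]
width: 0.0855
gripper_force: 0.0
```

Call:
carry_out(
  linear=[
    [0,0,0],
    [0,0,0],
    [0,0,0],
  ],
  angular=[
    [0,0,0],
    [0,0,0],
    [0,0,0],
  ],
  hand=[1,1,1],
)

```text
clock: 6.97
position: [0.442, -0.0818, 0.3129]
ee_rot: [-0.0, 0.913, 0.408, 0.0]
contact_force: [0.4, -0.0, -0.6]
width: 0.0852
gripper_force: 0.0
```

```bash
python3 -c "
from h import *
check(['fa','fb','fc','b1','b2','s1','s2'])"
```

```text
top fa score 1.00 stay 1.00 shift [0 0]
top fb score 0.94 stay 0.94 shift [0 0]
top fc score 0.34 stay -0.01 shift [ 8 52]
top b1 score 0.87 stay 0.86 shift [0 3]
top b2 score 0.41 stay 0.19 shift [17 14]
top s1 score 1.00 stay 1.00 shift [0 0]
top s2 score 1.00 stay 1.00 shift [0 0]
scene fa score 1.00 stay 1.00 shift [0 0]
scene fb score 0.99 stay 0.99 shift [0 0]
scene fc score 0.74 stay 0.70 shift [1 3]
scene b1 score 0.99 stay 0.99 shift [0 0]
scene b2 score 0.99 stay 0.99 shift [0 0]
scene s1 score 0.99 stay 0.99 shift [0 0]
scene s2 score 0.99 stay 0.99 shift [0 0]
```

Call:
carry_out(
  linear=[
    [0,-0.002,-0.06],
    [0,0,-0.06],
    [0,0,-0.05],
    [0,0,-0.037],
    [0,0,0],
    [0,0,0],
    [0,0,0],
    [0,0,0],
  ],
  angular=[
    [0,0,0],
    [0,0,0],
    [0,0,0],
    [0,0,0],
    [0,0,0],
    [0,0,0],
    [0,0,0],
    [0,0,0],
  ],
  hand=[1,1,1,1,1,0,0,0],
)

```text
clock: 7.73
position: [0.442, -0.0825, 0.2105]
ee_rot: [0.0, 0.913, 0.408, 0.001]
contact_force: [-2.3, 1.9, 2.8]
width: 0.0517
gripper_force: 1.4
```

Call:
carry_out(
  linear=[
    [0,0,0],
    [0,0,0],
    [0,0,0],
    [0,0,0],
    [0,0,0],
    [0,0,0.02],
  ],
  angular=[
    [0,0,0],
    [0,0,0],
    [0,0,0],
    [0,0,0],
    [0,0,0],
    [0,0,0],
  ],
  hand=[0,0,0,0,0,0],
)

```text
clock: 8.23
position: [0.441, -0.0827, 0.2192]
ee_rot: [-0.001, 0.913, 0.408, -0.0]
contact_force: [-1.0, 0.8, -4.1]
width: 0.048
gripper_force: 73.1
```

Call:
carry_out(
  linear=[
    [0,0,0.075],
    [0,0,0.075],
    [0,0.05,0.055],
    [0,0.05,0.055],
    [0,0.076,0],
    [0,0.076,0],
    [0,0.076,0],
    [0,0.076,0],
  ],
  angular=[
    [0,0,0],
    [0,0,0],
    [0,0,0],
    [0,0,0],
    [0,0,0],
    [0,0,0],
    [0,0,0],
    [0,0,0],
  ],
  hand=[0,0,0,0,0,0,0,0],
)

```text
clock: 8.9
position: [0.4407, 0.1205, 0.3501]
ee_rot: [0.0, 0.913, 0.408, 0.001]
contact_force: [1.0, -0.8, -4.6]
width: 0.0479
gripper_force: 74.8
```

Call:
carry_out(
  linear=[
    [0,0.076,0],
    [0,0.076,0],
    [0,0.076,0],
    [0,0.076,0],
    [0.004,0.06,0],
    [0,0.032,0],
    [0,0,0],
    [0,0,0],
  ],
  angular=[
    [0,0,0],
    [0,0,0],
    [0,0,0],
    [0,0,0],
    [0,0,0],
    [0,0,0],
    [0,0,0],
    [0,0,0],
  ],
  hand=[0,0,0,0,0,0,0,0],
)

```text
clock: 9.57
position: [0.443, 0.3175, 0.3491]
ee_rot: [0.0, 0.912, 0.409, -0.0]
contact_force: [0.4, -0.8, -3.8]
width: 0.0483
gripper_force: 74.8
```

Call:
carry_out(
  linear=[
    [0,0,-0.06],
    [0,0,-0.06],
    [0,0,-0.05],
    [0,0,-0.03],
    [0,0,-0.006],
    [0,0,-0.003],
    [0,0,0],
  ],
  angular=[
    [0,0,0],
    [0,0,0],
    [0,0,0],
    [0,0,0],
    [0,0,0],
    [0,0,0],
    [0,0,0],
  ],
  hand=[0,0,0,0,0,0,0],
)

```text
clock: 10.15
position: [0.4432, 0.3154, 0.2452]
ee_rot: [0.0, 0.913, 0.408, -0.001]
contact_force: [0.5, -0.0, -3.3]
width: 0.0486
gripper_force: 77.2
```

Call:
carry_out(
  linear=[
    [0,0,0],
    [0,0,0],
    [0,0,0],
    [0,0,0],
    [0,0,0.03],
    [0,0,0.06],
    [0,0,0.07],
    [0,0,0.05],
  ],
  angular=[
    [0,0,0],
    [0,0,0],
    [0,0,0],
    [0,0,0],
    [0,0,0],
    [0,0,0],
    [0,0,0],
    [0,0,0],
  ],
  hand=[0.8,0.8,0.8,0.8,0.8,0.8,0.8,0.8],
)

```text
clock: 10.82
position: [0.4439, 0.3172, 0.3524]
ee_rot: [-0.0, 0.913, 0.408, 0.001]
contact_force: [1.0, 0.5, 0.8]
width: 0.0686
gripper_force: 0.0
```

Call:
carry_out(
  linear=[
    [0.027,-0.074,0],
    [0.027,-0.074,0],
    [0.027,-0.074,0],
    [0.027,-0.074,0],
    [0.027,-0.074,0],
    [0.027,-0.074,0],
    [0.027,-0.074,0],
    [0.027,-0.074,-0.03],
  ],
  angular=[
    [0,0,0],
    [0,0,0],
    [0,0,0],
    [0,0,0],
    [0,0,0],
    [0,0,0],
    [0,0,0],
    [0,0,0],
  ],
  hand=[1,1,1,1,1,1,1,1],
)

```text
clock: 11.48
position: [0.5529, 0.0194, 0.3378]
ee_rot: [0.002, 0.913, 0.408, 0.003]
contact_force: [2.0, 0.2, 0.2]
width: 0.0857
gripper_force: 0.0
```

Call:
carry_out(
  linear=[
    [0,0,-0.03],
    [0,0,0],
    [0,0,0],
  ],
  angular=[
    [0,0,0],
    [0,0,0],
    [0,0,0],
  ],
  hand=[1,1,1],
)

```text
clock: 11.73
position: [0.551, 0.0212, 0.3193]
ee_rot: [-0.001, 0.913, 0.408, -0.001]
contact_force: [0.2, -0.2, 0.9]
width: 0.0852
gripper_force: 0.0
```

```bash
python3 -c "
from h import *
check(['fa','fb','b1','b2','s1','s2'])"
```

```text
top fa score 0.46 stay 0.16 shift [36 14]
top fb score 0.85 stay 0.85 shift [0 0]
top b1 score 0.50 stay 0.40 shift [13  0]
top b2 score 1.00 stay 1.00 shift [0 0]
top s1 score 0.19 stay -0.11 shift [ 20 -56]
top s2 score 0.99 stay 0.99 shift [0 0]
scene fa score 0.92 stay 0.92 shift [0 0]
scene fb score 0.86 stay 0.86 shift [0 0]
scene b1 score 0.82 stay 0.82 shift [0 0]
scene b2 score 0.99 stay 0.99 shift [0 0]
scene s1 score 0.99 stay 0.99 shift [0 0]
scene s2 score 0.99 stay 0.99 shift [0 0]
```

Call:
carry_out(
  linear=[
    [0,0,-0.06],
    [0,0,-0.06],
    [0,0,-0.06],
    [0,0,-0.04],
    [0,0,0],
    [0,0,0],
    [0,0,0],
    [0,0,0],
  ],
  angular=[
    [0,0,0],
    [0,0,0],
    [0,0,0],
    [0,0,0],
    [0,0,0],
    [0,0,0],
    [0,0,0],
    [0,0,0],
  ],
  hand=[1,1,1,1,1,0,0,0],
)

```text
clock: 12.5
position: [0.5523, 0.0219, 0.212]
ee_rot: [0.001, 0.913, 0.408, 0.002]
contact_force: [-5.0, 5.0, 5.1]
width: 0.0519
gripper_force: 2.9
```

Call:
carry_out(
  linear=[
    [0,0,0],
    [0,0,0],
    [0,0,0],
    [0,0,0],
    [0,0,0],
    [0,0,0.02],
  ],
  angular=[
    [0,0,0],
    [0,0,0],
    [0,0,0],
    [0,0,0],
    [0,0,0],
    [0,0,0],
  ],
  hand=[0,0,0,0,0,0],
)

```text
clock: 13.0
position: [0.551, 0.0215, 0.2201]
ee_rot: [-0.0, 0.913, 0.408, -0.0]
contact_force: [-0.3, -0.4, -4.0]
width: 0.0485
gripper_force: 72.8
```

Call:
carry_out(
  linear=[
    [0,0,0.075],
    [0,0,0.075],
    [0,0,0.06],
    [0,0.03,0.05],
    [-0.008,0.07,0],
    [-0.008,0.076,0],
    [-0.008,0.076,0],
    [-0.008,0.076,0],
  ],
  angular=[
    [0,0,0],
    [0,0,0],
    [0,0,0],
    [0,0,0],
    [0,0,0],
    [0,0,0],
    [0,0,0],
    [0,0,0],
  ],
  hand=[0,0,0,0,0,0,0,0],
)

```text
clock: 13.67
position: [0.5346, 0.1865, 0.3511]
ee_rot: [0.0, 0.913, 0.408, 0.0]
contact_force: [0.7, 0.7, -2.8]
width: 0.0481
gripper_force: 73.8
```

Call:
carry_out(
  linear=[
    [-0.007,0.07,0],
    [-0.007,0.044,0],
    [0,0,0],
    [0,0,0],
  ],
  angular=[
    [0,0,0],
    [0,0,0],
    [0,0,0],
    [0,0,0],
  ],
  hand=[0,0,0,0],
)

```text
clock: 14.0
position: [0.5277, 0.2434, 0.3504]
ee_rot: [0.0, 0.912, 0.409, -0.0]
contact_force: [-0.0, -0.6, -3.7]
width: 0.0483
gripper_force: 73.8
```

Call:
carry_out(
  linear=[
    [0,0,-0.06],
    [0,0,-0.06],
    [0,0,-0.05],
    [0,0,-0.03],
    [0,0,-0.008],
    [0,0,-0.003],
    [0,0,0],
  ],
  angular=[
    [0,0,0],
    [0,0,0],
    [0,0,0],
    [0,0,0],
    [0,0,0],
    [0,0,0],
    [0,0,0],
  ],
  hand=[0,0,0,0,0,0,0],
)

```text
clock: 14.58
position: [0.5274, 0.2407, 0.2464]
ee_rot: [0.0, 0.913, 0.408, -0.002]
contact_force: [-5.0, -1.9, 8.1]
width: 0.0484
gripper_force: 77.7
```

Call:
carry_out(
  linear=[
    [0,0,0],
    [0,0,0],
    [0,0,0],
    [0,0,0],
    [0,0,0.03],
    [0,0,0.06],
    [0,0,0.07],
    [0,0,0.05],
  ],
  angular=[
    [0,0,0],
    [0,0,0],
    [0,0,0],
    [0,0,0],
    [0,0,0],
    [0,0,0],
    [0,0,0],
    [0,0,0],
  ],
  hand=[0.8,0.8,0.8,0.8,0.8,0.8,0.8,0.8],
)

```text
clock: 15.25
position: [0.5289, 0.2423, 0.3517]
ee_rot: [0.0, 0.913, 0.408, 0.001]
contact_force: [0.5, 0.9, 0.7]
width: 0.0684
gripper_force: 0.0
```

Call:
carry_out(
  linear=[
    [0.006,-0.072,0],
    [0.006,-0.072,0],
    [0.006,-0.072,0],
    [0.006,-0.072,0],
    [0.006,-0.072,0],
    [0.006,-0.072,0],
    [0.006,-0.072,0],
    [0.006,-0.072,0],
  ],
  angular=[
    [0,0,0],
    [0,0,0],
    [0,0,0],
    [0,0,0],
    [0,0,0],
    [0,0,0],
    [0,0,0],
    [0,0,0],
  ],
  hand=[1,1,1,1,1,1,1,1],
)

```text
clock: 15.92
position: [0.5523, -0.0475, 0.3495]
ee_rot: [0.0, 0.913, 0.408, 0.0]
contact_force: [0.3, -0.4, 0.2]
width: 0.0852
gripper_force: 0.0
```

Call:
carry_out(
  linear=[
    [0.006,-0.072,0],
    [0.006,-0.072,0],
    [0.006,-0.072,-0.02],
    [0.006,-0.072,-0.04],
    [0,0,0],
    [0,0,0],
    [0,0,0],
  ],
  angular=[
    [0,0,0],
    [0,0,0],
    [0,0,0],
    [0,0,0],
    [0,0,0],
    [0,0,0],
    [0,0,0],
  ],
  hand=[1,1,1,1,1,1,1],
)

```text
clock: 16.5
position: [0.5643, -0.1896, 0.3191]
ee_rot: [-0.001, 0.913, 0.408, -0.0]
contact_force: [-0.2, -0.1, 0.4]
width: 0.0854
gripper_force: 0.0
```

```bash
python3 -c "
from h import *
check(['fb','b1','b2','s1','s2'])"
```

```text
top fb score 0.60 stay 0.02 shift [ 41 -33]
top b1 score 1.00 stay 1.00 shift [0 0]
top b2 score 0.98 stay 0.98 shift [0 0]
top s1 score 1.00 stay 1.00 shift [0 0]
top s2 score 0.28 stay 0.26 shift [-58  14]
scene fb score 0.99 stay 0.99 shift [0 0]
scene b1 score 0.97 stay 0.97 shift [0 0]
scene b2 score 0.97 stay 0.97 shift [0 0]
scene s1 score 0.99 stay 0.99 shift [0 0]
scene s2 score 0.99 stay 0.99 shift [0 0]
```

Call:
carry_out(
  linear=[
    [0,0,-0.06],
    [0,0,-0.06],
    [0,0,-0.06],
    [0,0,-0.04],
    [0,0,0],
    [0,0,0],
    [0,0,0],
    [0,0,0],
  ],
  angular=[
    [0,0,0],
    [0,0,0],
    [0,0,0],
    [0,0,0],
    [0,0,0],
    [0,0,0],
    [0,0,0],
    [0,0,0],
  ],
  hand=[1,1,1,1,1,0,0,0],
)

```text
clock: 17.27
position: [0.5655, -0.1895, 0.2116]
ee_rot: [0.002, 0.913, 0.409, 0.002]
contact_force: [2.6, -2.9, 1.2]
width: 0.0514
gripper_force: 1.7
```

Call:
carry_out(
  linear=[
    [0,0,0],
    [0,0,0],
    [0,0,0],
    [0,0,0],
    [0,0,0],
    [0,0,0.02],
  ],
  angular=[
    [0,0,0],
    [0,0,0],
    [0,0,0],
    [0,0,0],
    [0,0,0],
    [0,0,0],
  ],
  hand=[0,0,0,0,0,0],
)

```text
clock: 17.77
position: [0.564, -0.1894, 0.2194]
ee_rot: [-0.0, 0.913, 0.408, -0.0]
contact_force: [-1.3, 0.6, -3.3]
width: 0.0485
gripper_force: 72.9
```

Call:
carry_out(
  linear=[
    [0,0,0.075],
    [0,0,0.075],
    [-0.01,0.03,0.06],
    [-0.02,0.05,0.05],
    [-0.02,0.072,0],
    [-0.02,0.072,0],
    [-0.02,0.072,0],
    [-0.02,0.072,0],
  ],
  angular=[
    [0,0,0],
    [0,0,0],
    [0,0,0],
    [0,0,0],
    [0,0,0],
    [0,0,0],
    [0,0,0],
    [0,0,0],
  ],
  hand=[0,0,0,0,0,0,0,0],
)

```text
clock: 18.43
position: [0.508, -0.0042, 0.3501]
ee_rot: [0.0, 0.913, 0.408, 0.0]
contact_force: [1.2, 0.1, -4.1]
width: 0.0487
gripper_force: 74.0
```

Call:
carry_out(
  linear=[
    [-0.02,0.072,0],
    [-0.02,0.072,0],
    [-0.02,0.072,0],
    [-0.02,0.072,0],
    [-0.02,0.072,0],
    [-0.02,0.072,0],
    [-0.004,0.054,0],
    [0,0,0],
  ],
  angular=[
    [0,0,0],
    [0,0,0],
    [0,0,0],
    [0,0,0],
    [0,0,0],
    [0,0,0],
    [0,0,0],
    [0,0,0],
  ],
  hand=[0,0,0,0,0,0,0,0],
)

```text
clock: 19.1
position: [0.446, 0.2415, 0.35]
ee_rot: [-0.002, 0.912, 0.41, 0.001]
contact_force: [0.1, -0.9, -2.7]
width: 0.0483
gripper_force: 74.1
```

Call:
carry_out(
  linear=[
    [0,0,0],
    [0,0,0],
  ],
  angular=[
    [0,0,0],
    [0,0,0],
  ],
  hand=[0,0],
)

```text
clock: 19.27
position: [0.447, 0.2371, 0.3495]
ee_rot: [0.0, 0.913, 0.408, -0.0]
contact_force: [0.7, -0.4, -3.7]
width: 0.0484
gripper_force: 74.1
```

Call:
carry_out(
  linear=[
    [0.002,0,-0.06],
    [0,0,-0.06],
    [0,0,-0.05],
    [0,0,-0.03],
    [0,0,-0.006],
    [0,0,-0.003],
    [0,0,0],
  ],
  angular=[
    [0,0,0],
    [0,0,0],
    [0,0,0],
    [0,0,0],
    [0,0,0],
    [0,0,0],
    [0,0,0],
  ],
  hand=[0,0,0,0,0,0,0],
)

```text
clock: 19.85
position: [0.4477, 0.2356, 0.246]
ee_rot: [0.0, 0.913, 0.407, -0.002]
contact_force: [-4.0, -1.7, 6.3]
width: 0.0482
gripper_force: 77.8
```

Call:
carry_out(
  linear=[
    [0,0,0],
    [0,0,0],
    [0,0,0],
    [0,0,0],
    [0,0,0.03],
    [0,0,0.06],
    [0,0,0.07],
    [0,0,0.05],
  ],
  angular=[
    [0,0,0],
    [0,0,0],
    [0,0,0],
    [0,0,0],
    [0,0,0],
    [0,0,0],
    [0,0,0],
    [0,0,0],
  ],
  hand=[0.8,0.8,0.8,0.8,0.8,0.8,0.8,0.8],
)

```text
clock: 20.52
position: [0.4489, 0.2374, 0.3522]
ee_rot: [0.0, 0.913, 0.408, 0.001]
contact_force: [0.1, 0.1, 0.2]
width: 0.0683
gripper_force: 0.0
```

Call:
carry_out(
  linear=[
    [-0.006,-0.064,-0.02],
    [-0.006,-0.064,-0.02],
    [0,-0.064,-0.02],
    [0,0,0],
    [0,0,0],
    [0,0,0],
    [0,0,0],
  ],
  angular=[
    [0,0,0],
    [0,0,0],
    [0,0,0],
    [0,0,0],
    [0,0,0],
    [0,0,0],
    [0,0,0],
  ],
  hand=[0,0,0,0,0,0,0],
)

```text
clock: 21.1
position: [0.4429, 0.1421, 0.3203]
ee_rot: [-0.0, 0.913, 0.408, 0.001]
contact_force: [-0.5, 0.7, 0.1]
width: 0.0001
gripper_force: 0.0
```

```bash
python3 -c "
from h import *
cv2.imwrite('pics/v2.png',cv2.resize(manip.get_image('scene')[95:205,230:390,::-1],None,fx=5,fy=5,interpolation=cv2.INTER_CUBIC))"
```

```text
(no output)
```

View pics/v2.png

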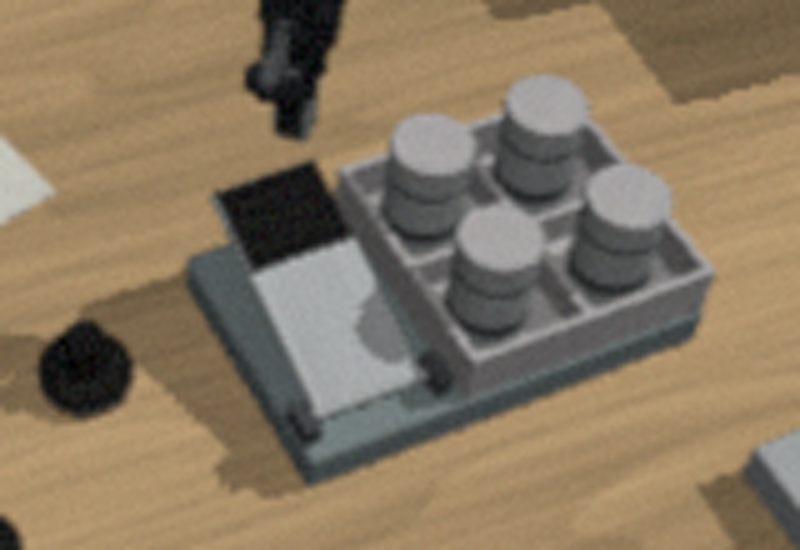

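All four flasks stand upright, one per cell. The shut fingers are above the pad, so I'll lower them gently onto the pedal.

Call:
carry_out(
  linear=[
    [0,0,-0.05],
    [0,0,-0.05],
    [0,0,-0.034],
    [0,0,-0.01],
    [0,0,-0.01],
    [0,0,-0.01],
    [0,0,0],
  ],
  angular=[
    [0,0,0],
    [0,0,0],
    [0,0,0],
    [0,0,0],
    [0,0,0],
    [0,0,0],
    [0,0,0],
  ],
  hand=[0,0,0,0,0,0,0],
)

```text
clock: 21.73
position: [0.4422, 0.1423, 0.2384]
ee_rot: [-0.0, 0.913, 0.409, -0.0]
contact_force: [-3.2, 0.3, 8.7]
width: 0.0001
gripper_force: 3.8
```

Call:
carry_out(
  linear=[
    [0,0,-0.01],
    [0,0,-0.01],
    [0,0,-0.006],
    [0,0,0],
    [0,0,0],
  ],
  angular=[
    [0,0,0],
    [0,0,0],
    [0,0,0],
    [0,0,0],
    [0,0,0],
  ],
  hand=[0,0,0,0,0],
)

```text
clock: 22.15
position: [0.4416, 0.1422, 0.2261]
ee_rot: [-0.001, 0.913, 0.409, -0.001]
contact_force: [-4.9, -0.1, 10.6]
width: 0.0
gripper_force: 4.9
```

Force is still on the spring curve at about 10.6 N. I'll go a few mm more to the stop.

Call:
carry_out(
  linear=[
    [0,0,-0.005],
    [0,0,-0.005],
    [0,0,0],
    [0,0,0],
  ],
  angular=[
    [0,0,0],
    [0,0,0],
    [0,0,0],
    [0,0,0],
  ],
  hand=[0,0,0,0],
)

```text
clock: 22.48
position: [0.4414, 0.1422, 0.2223]
ee_rot: [-0.001, 0.913, 0.409, -0.001]
contact_force: [-8.3, 0.2, 20.0]
width: -0.0
gripper_force: 9.5
```

At the stop: 20 N, fingertips at 49 mm. Holding for two seconds.

Call:
carry_out(
  linear=[
    [0,0,-0.002],
    [0,0,0],
    [0,0,0],
    [0,0,0],
    [0,0,0],
    [0,0,0],
    [0,0,0],
    [0,0,0],
  ],
  angular=[
    [0,0,0],
    [0,0,0],
    [0,0,0],
    [0,0,0],
    [0,0,0],
    [0,0,0],
    [0,0,0],
    [0,0,0],
  ],
  hand=[0,0,0,0,0,0,0,0],
)

```text
clock: 23.15
position: [0.4414, 0.1422, 0.2221]
ee_rot: [-0.0, 0.913, 0.409, -0.001]
contact_force: [-9.6, -1.1, 25.8]
width: -0.0
gripper_force: 13.0
```

Call:
carry_out(
  linear=[
    [0,0,0],
    [0,0,0],
    [0,0,0],
    [0,0,0],
    [0,0,0],
    [0,0,0],
    [0,0,0],
    [0,0,0],
  ],
  angular=[
    [0,0,0],
    [0,0,0],
    [0,0,0],
    [0,0,0],
    [0,0,0],
    [0,0,0],
    [0,0,0],
    [0,0,0],
  ],
  hand=[0,0,0,0,0,0,0,0],
)

```text
clock: 23.82
position: [0.4414, 0.1422, 0.2221]
ee_rot: [-0.0, 0.913, 0.409, -0.001]
contact_force: [-8.7, -0.4, 25.5]
width: 0.0
gripper_force: 13.0
```

Call:
carry_out(
  linear=[
    [0,0,0],
    [0,0,0],
    [0,0,0],
    [0,0,0],
    [0,0,0],
    [0,0,0],
  ],
  angular=[
    [0,0,0],
    [0,0,0],
    [0,0,0],
    [0,0,0],
    [0,0,0],
    [0,0,0],
  ],
  hand=[0,0,0,0,0,0],
)

```text
clock: 24.32
position: [0.4414, 0.1422, 0.2221]
ee_rot: [-0.0, 0.913, 0.409, -0.001]
contact_force: [-10.5, -1.0, 26.1]
width: -0.0001
gripper_force: 13.0
```

Call:
carry_out(
  linear=[
    [0,0,0.01],
    [0,0,0.015],
    [0,0,0.02],
    [0,0,0.03],
    [0,0,0.06],
    [0,0,0.06],
    [0,0,0],
    [0,0,0],
  ],
  angular=[
    [0,0,0],
    [0,0,0],
    [0,0,0],
    [0,0,0],
    [0,0,0],
    [0,0,0],
    [0,0,0],
    [0,0,0],
  ],
  hand=[0,0,0,0,0,0,0,0],
)

```text
clock: 24.98
position: [0.4433, 0.1421, 0.3188]
ee_rot: [0.001, 0.913, 0.409, 0.003]
contact_force: [-0.4, 0.1, -0.0]
width: 0.0001
gripper_force: 0.0
```

```bash
python3 -c "
from h import *
im=check(['b1','b2','s1','s2']);cv2.imwrite('pics/v3.png',im[:,:,::-1])
cv2.imwrite('pics/v3c.png',cv2.resize(im[95:205,230:390,::-1],None,fx=2,fy=2))
a=cv2.imread('pics/v2.png');a=cv2.resize(a,(160,110),interpolation=cv2.INTER_AREA).astype(int);b=im[95:205,230:390,::-1].astype(int)
d=np.abs(a-b).max(2);print('changed px in crate/pedal',(d[35:,40:]>60).sum())"
```

```text
top b1 score 0.99 stay 0.99 shift [0 0]
top b2 score 0.98 stay 0.98 shift [0 0]
top s1 score 1.00 stay 1.00 shift [0 0]
top s2 score 0.99 stay 0.99 shift [0 0]
scene b1 score 0.96 stay 0.96 shift [0 0]
scene b2 score 0.97 stay 0.97 shift [0 0]
scene s1 score 0.99 stay 0.99 shift [0 0]
scene s2 score 0.99 stay 0.99 shift [0 0]
changed px in crate/pedal 91
```

Call:
carry_out(
  linear=[
    [0.008,-0.066,0],
    [0.008,-0.066,0],
    [0.008,-0.066,-0.02],
    [0.006,-0.066,-0.03],
    [0,0,-0.06],
    [0,0,-0.06],
    [0,0,-0.05],
    [0,0,-0.032],
  ],
  angular=[
    [0,0,0],
    [0,0,0],
    [0,0,0],
    [0,0,0],
    [0,0,0],
    [0,0,0],
    [0,0,0],
    [0,0,0],
  ],
  hand=[0.8,0.8,0.8,0.8,0.8,0.8,0.8,0.8],
  force=40,
)

```text
clock: 25.75
position: [0.4556, 0.0093, 0.1869]
ee_rot: [-0.002, 0.913, 0.408, -0.003]
contact_force: [-0.7, -0.1, -0.5]
width: 0.0682
gripper_force: 0.0
```

Call:
carry_out(
  linear=[
    [0,0,0],
    [0,0,0],
    [0,0,0],
    [0,0,0],
    [0,0,0],
    [0,0,0],
    [0,0,0],
    [0,0,0],
  ],
  angular=[
    [0,0,0],
    [0,0,0],
    [0,0,0],
    [0,0,0],
    [0,0,0],
    [0,0,0],
    [0,0,0],
    [0,0,0],
  ],
  hand=[0.8,0,0,0,0,0,0,0],
)

```text
clock: 26.42
position: [0.4581, 0.0094, 0.1916]
ee_rot: [0.001, 0.913, 0.408, 0.001]
contact_force: [0.0, 0.2, 6.8]
width: 0.0229
gripper_force: 39.4
```

Call:
carry_out(
  linear=[
    [0,0,0.02],
    [0,0,0.07],
    [0,0,0.07],
    [0,0,0],
  ],
  angular=[
    [0,0,0],
    [0,0,0],
    [0,0,0],
    [0,0,0],
  ],
  hand=[0,0,0,0],
)

```text
clock: 26.75
position: [0.4596, 0.0092, 0.2759]
ee_rot: [0.003, 0.913, 0.408, 0.005]
contact_force: [1.9, -0.2, -0.8]
width: 0.0229
gripper_force: 39.6
```

Call:
carry_out(
  linear=[
    [-0.008,-0.07,0],
    [-0.008,-0.07,0],
    [-0.008,-0.07,0],
    [-0.008,-0.07,0],
    [-0.008,-0.07,0],
    [-0.008,-0.07,0],
    [-0.008,-0.07,0],
    [-0.008,-0.07,0],
  ],
  angular=[
    [0,0,0],
    [0,0,0],
    [0,0,0],
    [0,0,0],
    [0,0,0],
    [0,0,0],
    [0,0,0],
    [0,0,0],
  ],
  hand=[0,0,0,0,0,0,0,0],
)

```text
clock: 27.42
position: [0.4245, -0.2719, 0.2699]
ee_rot: [-0.0, 0.913, 0.408, -0.0]
contact_force: [0.0, -0.0, -1.3]
width: 0.0227
gripper_force: 39.7
```

Call:
carry_out(
  linear=[
    [-0.008,-0.07,0],
    [-0.01,-0.064,0],
    [0,0,-0.04],
    [0,0,-0.06],
    [0,0,-0.04],
    [0,0,0],
    [0,0,0],
  ],
  angular=[
    [0,0,0],
    [0,0,0],
    [0,0,0],
    [0,0,0],
    [0,0,0],
    [0,0,0],
    [0,0,0],
  ],
  hand=[0,0,0,0,0,0,0],
)

```text
clock: 28.0
position: [0.4159, -0.3372, 0.1994]
ee_rot: [-0.002, 0.913, 0.408, -0.001]
contact_force: [-0.3, 0.4, -1.2]
width: 0.0226
gripper_force: 41.8
```

Call:
carry_out(
  linear=[
    [0,0,-0.003],
    [0,0,0],
    [0,0,0],
    [0,0,0],
    [0,0,0.05],
    [0,0,0.06],
    [0,0,0.04],
    [0,0,0],
  ],
  angular=[
    [0,0,0],
    [0,0,0],
    [0,0,0],
    [0,0,0],
    [0,0,0],
    [0,0,0],
    [0,0,0],
    [0,0,0],
  ],
  hand=[0,0.5,0.5,0.5,0.5,0.5,0.5,0.5],
)

```text
clock: 28.67
position: [0.4177, -0.3387, 0.2789]
ee_rot: [0.005, 0.913, 0.408, 0.002]
contact_force: [0.6, -0.4, 0.8]
width: 0.0429
gripper_force: 0.0
```

Call:
carry_out(
  linear=[
    [0.036,0.061,0],
    [0.036,0.061,0],
    [0.036,0.061,0],
    [0.036,0.061,0],
    [0.036,0.061,0],
    [0.036,0.061,0],
    [0.036,0.061,0],
    [0.036,0.061,0],
  ],
  angular=[
    [0,0,0],
    [0,0,0],
    [0,0,0],
    [0,0,0],
    [0,0,0],
    [0,0,0],
    [0,0,0],
    [0,0,0],
  ],
  hand=[0.8,0.8,0.8,0.8,0.8,0.8,0.8,0.8],
)

```text
clock: 29.33
position: [0.5608, -0.0918, 0.2737]
ee_rot: [0.0, 0.913, 0.408, -0.0]
contact_force: [0.6, -1.3, -0.6]
width: 0.0686
gripper_force: 0.0
```

Call:
carry_out(
  linear=[
    [0,0,0],
    [0,0,0],
    [0,0,0],
  ],
  angular=[
    [0,0,0],
    [0,0,0],
    [0,0,0],
  ],
  hand=[0.8,0.8,0.8],
)

```text
clock: 29.58
position: [0.56, -0.0935, 0.2735]
ee_rot: [-0.0, 0.913, 0.409, -0.001]
contact_force: [-0.8, 0.2, 0.7]
width: 0.0686
gripper_force: 0.0
```

```bash
python3 -c "
from h import *
im=check(['b2','s1','s2']);cv2.imwrite('pics/v4.png',cv2.resize(im[95:295,75:385,::-1],None,fx=2.5,fy=2.5))"
```

```text
top b2 score 0.65 stay 0.63 shift [0 3]
top s1 score 0.93 stay 0.93 shift [0 0]
top s2 score 0.32 stay 0.18 shift [ -3 -25]
scene b2 score 0.85 stay 0.85 shift [0 0]
scene s1 score 0.99 stay 0.99 shift [0 0]
scene s2 score 0.99 stay 0.99 shift [0 0]
```

View pics/v4.png

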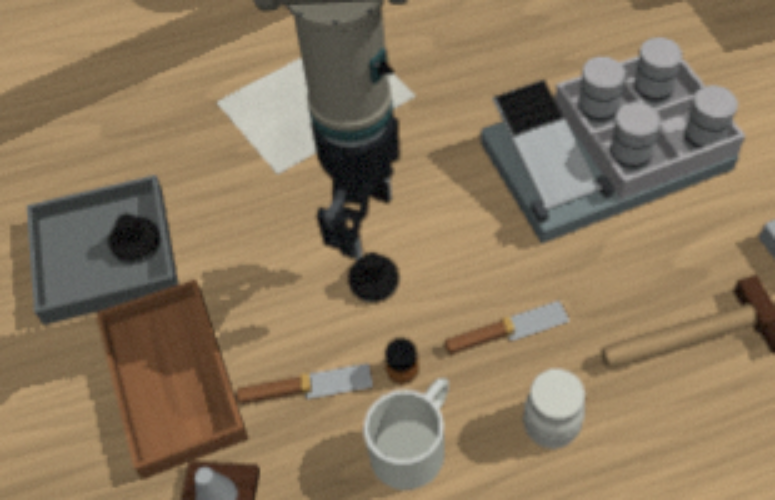

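The base lies in the bin, the pedal is back up and the flasks are upright. Next is the second base.

Call:
carry_out(
  linear=[
    [0,0,-0.06],
    [0,0,-0.06],
    [0,0,-0.04],
    [0,0,0],
    [0,0,0],
    [0,0,0],
    [0,0,0],
    [0,0,0],
  ],
  angular=[
    [0,0,0],
    [0,0,0],
    [0,0,0],
    [0,0,0],
    [0,0,0],
    [0,0,0],
    [0,0,0],
    [0,0,0],
  ],
  hand=[0.8,0.8,0.8,0.8,0,0,0,0],
)

```text
clock: 30.35
position: [0.5611, -0.0941, 0.1957]
ee_rot: [0.001, 0.913, 0.408, 0.001]
contact_force: [1.2, 0.0, 3.2]
width: 0.0227
gripper_force: 39.1
```

Call:
carry_out(
  linear=[
    [0,0,0],
    [0,0,0],
    [0,0,0],
    [0,0,0.02],
    [0,0,0.07],
    [0,0,0.07],
    [0,0,0],
  ],
  angular=[
    [0,0,0],
    [0,0,0],
    [0,0,0],
    [0,0,0],
    [0,0,0],
    [0,0,0],
    [0,0,0],
  ],
  hand=[0,0,0,0,0,0,0],
)

```text
clock: 30.93
position: [0.5627, -0.094, 0.2809]
ee_rot: [0.004, 0.913, 0.408, 0.005]
contact_force: [0.4, -0.2, -0.3]
width: 0.0224
gripper_force: 39.7
```

Call:
carry_out(
  linear=[
    [-0.0286,-0.0624,0],
    [-0.0286,-0.0624,0],
    [-0.0286,-0.0624,0],
    [-0.0286,-0.0624,0],
    [-0.0286,-0.0624,0],
    [-0.0286,-0.0624,0],
    [-0.0286,-0.0624,0],
    [-0.0286,-0.0624,0],
  ],
  angular=[
    [0,0,0],
    [0,0,0],
    [0,0,0],
    [0,0,0],
    [0,0,0],
    [0,0,0],
    [0,0,0],
    [0,0,0],
  ],
  hand=[0,0,0,0,0,0,0,0],
)

```text
clock: 31.6
position: [0.445, -0.3442, 0.2742]
ee_rot: [0.0, 0.913, 0.408, 0.0]
contact_force: [-0.9, 0.5, -0.8]
width: 0.0226
gripper_force: 39.7
```

Call:
carry_out(
  linear=[
    [-0.0286,-0.0624,0],
    [-0.0286,-0.0624,0],
    [0,0,-0.03],
    [0,0,0],
    [0,0,0],
  ],
  angular=[
    [0,0,0],
    [0,0,0],
    [0,0,0],
    [0,0,0],
    [0,0,0],
  ],
  hand=[0,0,0,0,0],
)

```text
clock: 32.02
position: [0.4168, -0.4049, 0.2582]
ee_rot: [-0.002, 0.913, 0.408, -0.0]
contact_force: [-0.2, 0.1, -1.5]
width: 0.0229
gripper_force: 39.6
```

Call:
carry_out(
  linear=[
    [0,0,-0.05],
    [0,0,-0.04],
    [0,0,-0.03],
    [0,0,0],
    [0,0,0],
    [0,0,0],
    [0,0,0],
    [0,0,0],
  ],
  angular=[
    [0,0,0],
    [0,0,0],
    [0,0,0],
    [0,0,0],
    [0,0,0],
    [0,0,0],
    [0,0,0],
    [0,0,0],
  ],
  hand=[0,0,0,0,0.5,0.5,0.5,0.5],
)

```text
clock: 32.68
position: [0.4178, -0.4053, 0.1996]
ee_rot: [0.001, 0.913, 0.408, 0.0]
contact_force: [-0.3, 0.1, -0.5]
width: 0.0425
gripper_force: 0.0
```

Call:
carry_out(
  linear=[
    [0,0,0.05],
    [0,0,0.07],
    [0,0,0.06],
    [0.0394,0.0618,0.02],
    [0.0394,0.0618,0],
    [0.0394,0.0618,0],
    [0.0394,0.0618,0],
    [0.0394,0.0618,0],
  ],
  angular=[
    [0,0,0],
    [0,0,0],
    [0,0,0],
    [0,0,0.9],
    [0,0,0.9],
    [0,0,0.9],
    [0,0,0.9],
    [0,0,0.9],
  ],
  hand=[0.5,0.5,0.5,0.5,0.5,0.5,0.5,0.5],
)

```text
clock: 33.35
position: [0.5164, -0.2496, 0.2997]
ee_rot: [0.001, 0.824, 0.566, 0.0]
contact_force: [0.7, 0.6, 0.2]
width: 0.0428
gripper_force: 0.0
```

Call:
carry_out(
  linear=[
    [0.0394,0.0618,0],
    [0.0394,0.0618,0],
    [0.0394,0.0618,0],
    [0.0394,0.0618,0],
    [0.0394,0.0618,0],
    [0.0394,0.0618,0],
    [0.0394,0.0618,0],
    [0.0394,0.0618,0],
  ],
  angular=[
    [0,0,0.9],
    [0,0,0.9],
    [0,0,0.9],
    [0,0,0.9],
    [0,0,0.9],
    [0,0,0.1],
    [0,0,0],
    [0,0,0],
  ],
  hand=[0.5,0.5,0.5,0.5,0.5,0.5,0.5,0.5],
)

```text
clock: 34.02
position: [0.6741, -0.002, 0.2994]
ee_rot: [0.0, 0.708, 0.707, 0.0]
contact_force: [0.4, -0.2, 0.4]
width: 0.043
gripper_force: 0.0
```

Call:
carry_out(
  linear=[
    [0,0,0],
    [0,0,0],
    [0,0,0],
  ],
  angular=[
    [0,0,0],
    [0,0,0],
    [0,0,0],
  ],
  hand=[0.5,0.5,0.5],
)

```text
clock: 34.27
position: [0.6731, -0.0039, 0.2988]
ee_rot: [-0.0, 0.708, 0.707, -0.001]
contact_force: [0.6, -1.1, 0.6]
width: 0.0425
gripper_force: 0.0
```

```bash
python3 -c "
from h import *
im=check(['s1','s2']);cv2.imwrite('pics/v5.png',im[:,:,::-1])"
```

```text
top s1 score 0.32 stay 0.32 shift [0 0]
top s2 score 0.76 stay 0.76 shift [0 0]
scene s1 score 0.62 stay 0.61 shift [ 1 -6]
scene s2 score 0.81 stay 0.81 shift [0 0]
```

```bash
python3 -c "
import cv2
a=cv2.imread('pics/v5.png')[140:300,80:320];cv2.imwrite('pics/v5c.png',cv2.resize(a,None,fx=3,fy=3,interpolation=cv2.INTER_CUBIC))"
```

```text
(no output)
```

View pics/v5c.png

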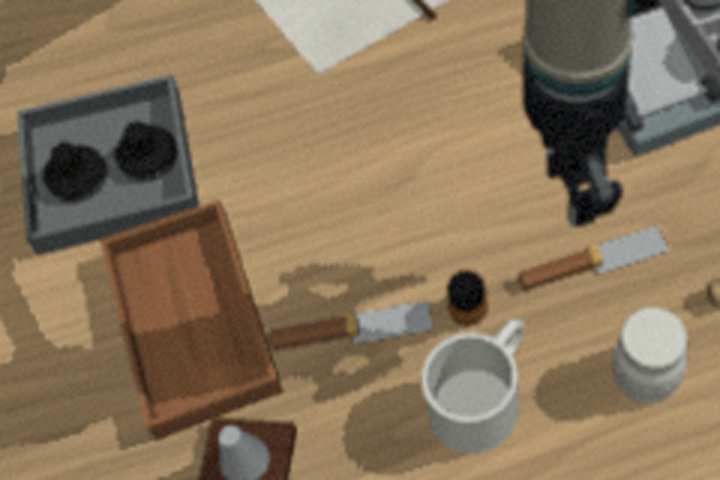

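Both bases are in the bin and the spatulas haven't moved. I'll grip spatula1's handle.

Call:
carry_out(
  linear=[
    [0,0.002,-0.07],
    [0,0,-0.07],
    [0,0,-0.06],
    [0,0,-0.035],
    [0,0,-0.012],
    [0,0,0],
    [0,0,0],
  ],
  angular=[
    [0,0,0],
    [0,0,0],
    [0,0,0],
    [0,0,0],
    [0,0,0],
    [0,0,0],
    [0,0,0],
  ],
  hand=[0.5,0.5,0.5,0.5,0.5,0.5,0.5],
  force=50,
)

```text
clock: 34.95
position: [0.6738, -0.0038, 0.1764]
ee_rot: [0.001, 0.708, 0.706, 0.0]
contact_force: [-0.4, 0.8, 0.9]
width: 0.0424
gripper_force: 0.0
```

Call:
carry_out(
  linear=[
    [0,0,0],
    [0,0,0],
    [0,0,0],
    [0,0,0],
    [0,0,0],
    [0,0,0],
  ],
  angular=[
    [0,0,0],
    [0,0,0],
    [0,0,0],
    [0,0,0],
    [0,0,0],
    [0,0,0],
  ],
  hand=[0,0,0,0,0,0],
)

```text
clock: 35.45
position: [0.6743, -0.003, 0.1775]
ee_rot: [0.002, 0.708, 0.706, 0.001]
contact_force: [-0.9, -1.2, 6.8]
width: 0.0148
gripper_force: 51.8
```

Call:
carry_out(
  linear=[
    [0,0,0.02],
    [0,0,0.06],
    [0,0,0.07],
    [0,0,0.07],
    [-0.0095,-0.035,0.06],
    [-0.0095,-0.035,0],
    [-0.0095,-0.035,0],
    [-0.0095,-0.035,0],
  ],
  angular=[
    [0,0,0],
    [0,0,0],
    [0,0,0],
    [0,0,0],
    [0,0,-0.95],
    [0,0,-0.95],
    [0,0,-0.95],
    [0,0,-0.95],
  ],
  hand=[0,0,0,0,0,0,0,0],
)

```text
clock: 36.12
position: [0.6541, -0.0732, 0.3172]
ee_rot: [0.001, 0.808, 0.59, 0.001]
contact_force: [-0.4, -0.2, -0.7]
width: 0.0144
gripper_force: 50.9
```

Call:
carry_out(
  linear=[
    [-0.0095,-0.035,0],
    [-0.0095,-0.035,0],
    [-0.0095,-0.035,0],
    [-0.0095,-0.035,0],
    [-0.0095,-0.035,0],
    [-0.0095,-0.035,0],
    [-0.0095,-0.035,0],
    [-0.0095,-0.035,0],
  ],
  angular=[
    [0,0,-0.95],
    [0,0,-0.95],
    [0,0,-0.95],
    [0,0,-0.95],
    [0,0,-0.95],
    [0,0,-0.95],
    [0,0,-0.95],
    [0,0,-0.95],
  ],
  hand=[0,0,0,0,0,0,0,0],
)

```text
clock: 36.78
position: [0.616, -0.2134, 0.3159]
ee_rot: [-0.0, 0.947, 0.321, 0.0]
contact_force: [-0.3, 0.3, 0.3]
width: 0.0149
gripper_force: 50.9
```

Call:
carry_out(
  linear=[
    [-0.0095,-0.035,0],
    [-0.0095,-0.035,0],
    [-0.0095,-0.035,0],
    [-0.0095,-0.035,0],
    [-0.0095,-0.035,0],
    [-0.0095,-0.035,0],
    [-0.0095,-0.035,0],
    [-0.0095,-0.035,0],
  ],
  angular=[
    [0,0,-0.95],
    [0,0,-0.95],
    [0,0,-0.95],
    [0,0,-0.95],
    [0,0,-0.95],
    [0,0,-0.95],
    [0,0,-0.95],
    [0,0,-0.95],
  ],
  hand=[0,0,0,0,0,0,0,0],
)

```text
clock: 37.45
position: [0.5781, -0.3534, 0.3159]
ee_rot: [-0.0, 1.0, 0.023, 0.0]
contact_force: [0.1, 0.1, -1.3]
width: 0.0149
gripper_force: 50.9
```

Call:
carry_out(
  linear=[
    [0,0,0],
    [0,0,0],
    [0,0,0],
  ],
  angular=[
    [0,0,0],
    [0,0,0],
    [0,0,0],
  ],
  hand=[0,0,0],
)

```text
clock: 37.7
position: [0.5785, -0.3521, 0.3156]
ee_rot: [-0.001, 1.0, 0.025, 0.0]
contact_force: [-0.4, -0.7, -1.0]
width: 0.0143
gripper_force: 50.9
```

```bash
python3 -c "
from h import *
im=manip.get_image('scene');b=manip.get_image('top')
o=np.zeros((600,720,3),np.uint8);o[:360]=cv2.resize(im[180:300,80:320,::-1],None,fx=3,fy=3);o[360:,:600]=cv2.resize(b[155:235,250:450,::-1],None,fx=3,fy=3);cv2.imwrite('pics/v6.png',o)"
```

```text
(no output)
```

View pics/v6.png

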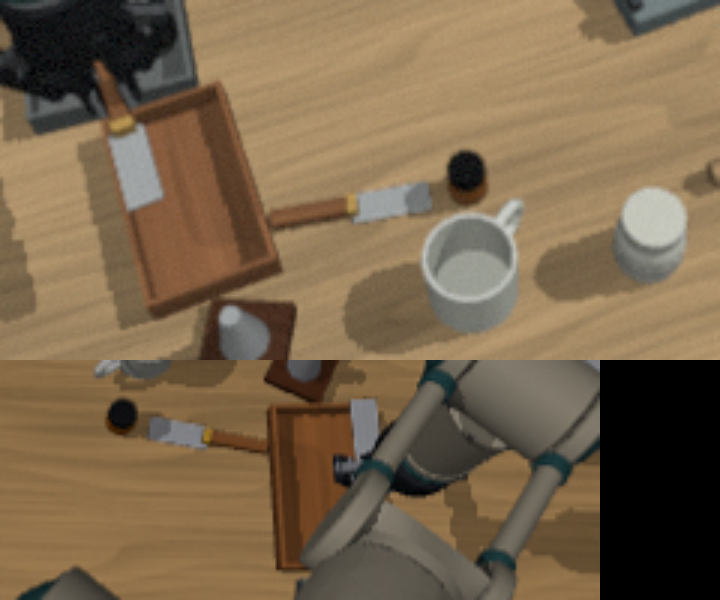

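The spatula hangs level, lined up with the tray's far side. Lowering it.

Call:
carry_out(
  linear=[
    [0.002,0.004,-0.07],
    [0,0,-0.07],
    [0,0,-0.06],
    [0,0,-0.035],
    [0,0,-0.015],
    [0,0,-0.008],
    [0,0,0],
    [0,0,0],
  ],
  angular=[
    [0,0,0],
    [0,0,0],
    [0,0,0],
    [0,0,0],
    [0,0,0],
    [0,0,0],
    [0,0,0],
    [0,0,0],
  ],
  hand=[0,0,0,0,0,0,0,0],
)

```text
clock: 38.47
position: [0.5802, -0.351, 0.1878]
ee_rot: [0.001, 1.0, 0.025, 0.001]
contact_force: [0.8, -0.0, -0.2]
width: 0.0145
gripper_force: 50.9
```

Call:
carry_out(
  linear=[
    [0,0,-0.005],
    [0,0,-0.005],
    [0,0,0],
  ],
  angular=[
    [0,0,0],
    [0,0,0],
    [0,0,0],
  ],
  hand=[0,0,0],
)

```text
clock: 38.72
position: [0.58, -0.3512, 0.1826]
ee_rot: [0.001, 1.0, 0.024, 0.001]
contact_force: [0.4, -0.3, 1.9]
width: 0.0141
gripper_force: 51.2
```

Call:
carry_out(
  linear=[
    [0,0,0],
    [0,0,0],
    [0,0,0],
    [0,0,0.01],
    [0,0,0.03],
    [0,0,0.06],
    [0,0,0.08],
    [0,0,0.07],
  ],
  angular=[
    [0,0,0],
    [0,0,0],
    [0,0,0],
    [0,0,0],
    [0,0,0],
    [0,0,0],
    [0,0,0],
    [0,0,0],
  ],
  hand=[0.28,0.28,0.28,0.28,0.28,0.28,0.28,0.28],
)

```text
clock: 39.38
position: [0.5793, -0.3508, 0.3079]
ee_rot: [-0.0, 1.0, 0.024, -0.0]
contact_force: [1.3, -0.2, 0.8]
width: 0.0241
gripper_force: 0.0
```

Call:
carry_out(
  linear=[
    [0.0086,0.0138,0],
    [0.0086,0.0138,0],
    [0.0086,0.0138,0],
    [0.0086,0.0138,0],
    [0.0086,0.0138,0],
    [0.0086,0.0138,0],
    [0.0086,0.0138,0],
    [0.0086,0.0138,0],
  ],
  angular=[
    [0,0,0.95],
    [0,0,0.95],
    [0,0,0.95],
    [0,0,0.95],
    [0,0,0.95],
    [0,0,0.95],
    [0,0,0.95],
    [0,0,0.95],
  ],
  hand=[0.5,0.5,0.5,0.5,0.5,0.5,0.5,0.5],
)

```text
clock: 40.05
position: [0.614, -0.2953, 0.3067]
ee_rot: [0.0, 0.946, 0.324, -0.0]
contact_force: [-0.0, 0.5, -0.2]
width: 0.0428
gripper_force: 0.0
```

Call:
carry_out(
  linear=[
    [0.0086,0.0138,0],
    [0.0086,0.0138,0],
    [0.0086,0.0138,0],
    [0.0086,0.0138,0],
    [0.0086,0.0138,0],
    [0.0086,0.0138,0],
    [0.0086,0.0138,0],
    [0.0086,0.0138,0],
  ],
  angular=[
    [0,0,0.95],
    [0,0,0.95],
    [0,0,0.95],
    [0,0,0.95],
    [0,0,0.95],
    [0,0,0.95],
    [0,0,0.95],
    [0,0,0.95],
  ],
  hand=[0.5,0.5,0.5,0.5,0.5,0.5,0.5,0.5],
)

```text
clock: 40.72
position: [0.6484, -0.2401, 0.3067]
ee_rot: [0.0, 0.805, 0.593, 0.0]
contact_force: [-0.4, 0.2, -0.3]
width: 0.0425
gripper_force: 0.0
```

Call:
carry_out(
  linear=[
    [0.0086,0.0138,0],
    [0.0086,0.0138,0],
    [0,0,0],
    [0,0,0],
    [0,0,0],
  ],
  angular=[
    [0,0,0.95],
    [0,0,0.95],
    [0,0,0],
    [0,0,0],
    [0,0,0],
  ],
  hand=[0.5,0.5,0.5,0.5,0.5],
)

```text
clock: 41.13
position: [0.6567, -0.2269, 0.3065]
ee_rot: [0.0, 0.76, 0.65, -0.0]
contact_force: [-0.6, 0.0, -0.2]
width: 0.0429
gripper_force: 0.0
```

```bash
python3 -c "
from h import *
im=check(['s2']);b=manip.get_image('top')
o=np.zeros((600,720,3),np.uint8);o[:360]=cv2.resize(im[180:300,80:320,::-1],None,fx=3,fy=3);o[360:,:600]=cv2.resize(b[155:235,250:450,::-1],None,fx=3,fy=3);cv2.imwrite('pics/v7.png',o)"
```

```text
top s2 score 0.35 stay 0.12 shift [ 45 -50]
scene s2 score 0.83 stay 0.81 shift [1 2]
```

View pics/v7.png

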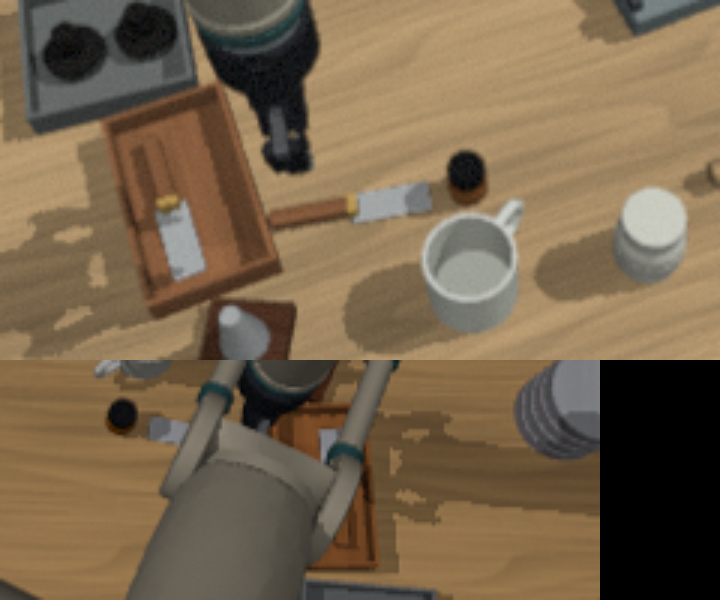

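Spatula1 lies flat in the tray. Gripping spatula2.

Call:
carry_out(
  linear=[
    [0,0,-0.07],
    [0,0,-0.07],
    [0,0,-0.06],
    [0,0,-0.04],
    [0,0,-0.019],
    [0,0,0],
    [0,0,0],
  ],
  angular=[
    [0,0,0],
    [0,0,0],
    [0,0,0],
    [0,0,0],
    [0,0,0],
    [0,0,0],
    [0,0,0],
  ],
  hand=[0.5,0.5,0.5,0.5,0.5,0.5,0.5],
)

```text
clock: 41.87
position: [0.6572, -0.2271, 0.1772]
ee_rot: [0.0, 0.76, 0.65, 0.0]
contact_force: [0.2, 0.2, 0.9]
width: 0.0429
gripper_force: 0.0
```

Call:
carry_out(
  linear=[
    [0,0,0],
    [0,0,0],
    [0,0,0],
    [0,0,0],
    [0,0,0],
    [0,0,0],
  ],
  angular=[
    [0,0,0],
    [0,0,0],
    [0,0,0],
    [0,0,0],
    [0,0,0],
    [0,0,0],
  ],
  hand=[0,0,0,0,0,0],
)

```text
clock: 42.37
position: [0.6577, -0.227, 0.1792]
ee_rot: [0.002, 0.759, 0.651, 0.001]
contact_force: [-0.1, -0.7, 6.3]
width: 0.0145
gripper_force: 52.4
```

Call:
carry_out(
  linear=[
    [0,0,0.02],
    [0,0,0.06],
    [0,0,0.07],
    [0,0,0.07],
    [0,0,0.04],
    [-0.0089,-0.0091,0],
    [-0.0089,-0.0091,0],
    [-0.0089,-0.0091,0],
  ],
  angular=[
    [0,0,0],
    [0,0,0],
    [0,0,0],
    [0,0,0],
    [0,0,0],
    [0,0,-0.95],
    [0,0,-0.95],
    [0,0,-0.95],
  ],
  hand=[0,0,0,0,0,0,0,0],
)

```text
clock: 43.03
position: [0.6432, -0.2402, 0.3084]
ee_rot: [0.001, 0.829, 0.559, 0.0]
contact_force: [-0.6, 0.4, -0.8]
width: 0.0144
gripper_force: 51.5
```

Call:
carry_out(
  linear=[
    [-0.0089,-0.0091,0],
    [-0.0089,-0.0091,0],
    [-0.0089,-0.0091,0],
    [-0.0089,-0.0091,0],
    [-0.0089,-0.0091,0],
    [-0.0089,-0.0091,0],
    [-0.0089,-0.0091,0],
    [-0.0089,-0.0091,0],
  ],
  angular=[
    [0,0,-0.95],
    [0,0,-0.95],
    [0,0,-0.95],
    [0,0,-0.95],
    [0,0,-0.95],
    [0,0,-0.95],
    [0,0,-0.95],
    [0,0,-0.95],
  ],
  hand=[0,0,0,0,0,0,0,0],
)

```text
clock: 43.7
position: [0.6075, -0.2768, 0.3074]
ee_rot: [-0.0, 0.959, 0.285, -0.0]
contact_force: [-0.0, 0.7, -0.0]
width: 0.0143
gripper_force: 51.5
```

Call:
carry_out(
  linear=[
    [-0.0089,-0.0091,0],
    [-0.0089,-0.0091,0],
    [-0.0089,-0.0091,0],
    [-0.0089,-0.0091,0],
    [-0.0089,-0.0091,0],
    [-0.0089,-0.0091,0],
    [-0.0089,-0.0091,0],
    [0,0,0],
  ],
  angular=[
    [0,0,-0.95],
    [0,0,-0.95],
    [0,0,-0.95],
    [0,0,-0.95],
    [0,0,-0.95],
    [0,0,-0.95],
    [0,0,-0.95],
    [0,0,0],
  ],
  hand=[0,0,0,0,0,0,0,0],
)

```text
clock: 44.37
position: [0.5759, -0.3091, 0.3074]
ee_rot: [0.0, 1.0, 0.023, -0.0]
contact_force: [0.1, 0.1, -0.8]
width: 0.0146
gripper_force: 51.5
```

Call:
carry_out(
  linear=[
    [0,0,0],
    [0,0,0],
    [0,0,0],
  ],
  angular=[
    [0,0,0],
    [0,0,0],
    [0,0,0],
  ],
  hand=[0,0,0],
)

```text
clock: 44.62
position: [0.577, -0.3082, 0.3071]
ee_rot: [-0.0, 1.0, 0.025, 0.0]
contact_force: [0.1, -0.2, -1.1]
width: 0.0143
gripper_force: 51.5
```

```bash
python3 -c "
from h import *
im=manip.get_image('scene');b=manip.get_image('top')
o=np.zeros((600,720,3),np.uint8);o[:360]=cv2.resize(im[180:300,80:320,::-1],None,fx=3,fy=3);o[360:,:600]=cv2.resize(b[155:235,250:450,::-1],None,fx=3,fy=3);cv2.imwrite('pics/v8.png',o)"
```

```text
(no output)
```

View pics/v8.png

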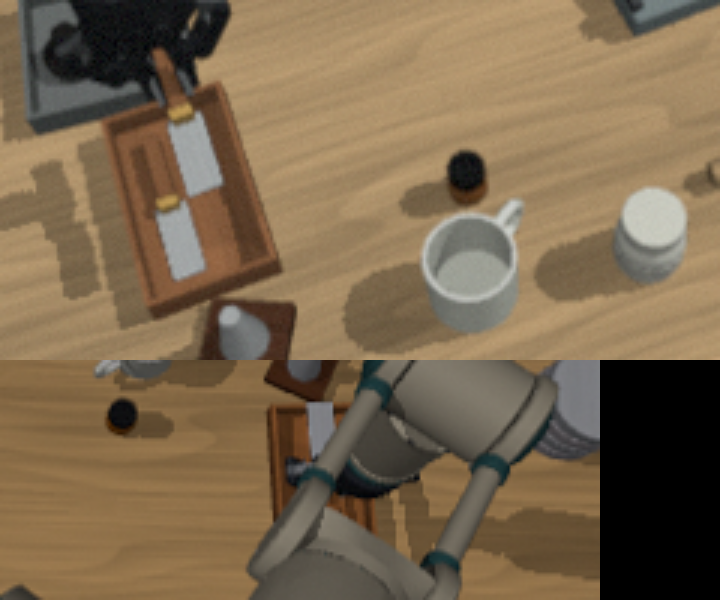

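The fit beside spatula1 looks clear. Lowering spatula2.

Call:
carry_out(
  linear=[
    [0,0,-0.07],
    [0,0,-0.07],
    [0,0,-0.05],
    [0,0,-0.03],
    [0,0,-0.015],
    [0,0,-0.008],
    [0,0,0],
    [0,0,0],
  ],
  angular=[
    [0,0,0],
    [0,0,0],
    [0,0,0],
    [0,0,0],
    [0,0,0],
    [0,0,0],
    [0,0,0],
    [0,0,0],
  ],
  hand=[0,0,0,0,0,0,0,0],
)

```text
clock: 45.38
position: [0.5774, -0.3089, 0.1865]
ee_rot: [0.001, 1.0, 0.025, 0.001]
contact_force: [0.5, -0.7, -0.5]
width: 0.0142
gripper_force: 51.5
```

Call:
carry_out(
  linear=[
    [0,0,-0.003],
    [0,0,0],
    [0,0,0],
  ],
  angular=[
    [0,0,0],
    [0,0,0],
    [0,0,0],
  ],
  hand=[0,0,0],
)

```text
clock: 45.63
position: [0.577, -0.3087, 0.1846]
ee_rot: [0.0, 1.0, 0.024, 0.001]
contact_force: [-0.5, -0.6, -0.2]
width: 0.0146
gripper_force: 51.5
```

Release, rise and retreat toward the start side so the view is clear.

Call:
carry_out(
  linear=[
    [0,0,-0.003],
    [0,0,0],
    [0,0,0],
    [0,0,0],
    [0,0,0],
    [0,0,0.01],
    [0,0,0.03],
    [0,0,0.06],
  ],
  angular=[
    [0,0,0],
    [0,0,0],
    [0,0,0],
    [0,0,0],
    [0,0,0],
    [0,0,0],
    [0,0,0],
    [0,0,0],
  ],
  hand=[0,0,0.28,0.28,0.28,0.28,0.28,0.28],
)

```text
clock: 46.3
position: [0.5755, -0.3079, 0.2294]
ee_rot: [-0.002, 1.0, 0.024, -0.003]
contact_force: [-0.1, 1.4, 0.2]
width: 0.0237
gripper_force: 0.0
```

Call:
carry_out(
  linear=[
    [0,0,0.07],
    [0,0,0.07],
    [-0.03,-0.03,0.06],
    [-0.06,-0.04,0.03],
    [-0.06,-0.04,0.03],
    [-0.06,-0.04,0.03],
    [-0.06,-0.04,0.03],
    [-0.06,-0.04,0],
  ],
  angular=[
    [0,0,0],
    [0,0,0],
    [0,0,0],
    [0,0,0],
    [0,0,0],
    [0,0,0],
    [0,0,0],
    [0,0,0],
  ],
  hand=[0.28,0.28,0.28,0.28,0.28,0.28,0.28,0.28],
)

```text
clock: 46.97
position: [0.4108, -0.4247, 0.3962]
ee_rot: [0.003, 1.0, 0.025, 0.002]
contact_force: [-0.3, -1.0, 0.8]
width: 0.0239
gripper_force: 0.0
```

Call:
carry_out(
  linear=[
    [-0.06,-0.04,0],
    [-0.06,-0.04,0],
    [-0.06,-0.04,0],
    [-0.06,-0.04,0],
    [-0.06,-0.04,0],
    [0,0,0],
    [0,0,0],
    [0,0,0],
  ],
  angular=[
    [0,0,0],
    [0,0,0],
    [0,0,0],
    [0,0,0],
    [0,0,0],
    [0,0,0],
    [0,0,0],
    [0,0,0],
  ],
  hand=[0.28,0.28,0.28,0.28,0.28,0.28,0.28,0.28],
)

```text
clock: 47.63
position: [0.2618, -0.5234, 0.3924]
ee_rot: [-0.0, 1.0, 0.024, 0.0]
contact_force: [0.6, -0.3, 0.3]
width: 0.0238
gripper_force: 0.0
```

```bash
python3 -c "
from h import *
im=manip.get_image('scene')
cv2.imwrite('pics/v9.png',cv2.resize(im[95:310,75:395,::-1],None,fx=2.5,fy=2.5,interpolation=cv2.INTER_CUBIC))"
```

```text
(no output)
```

View pics/v9.png

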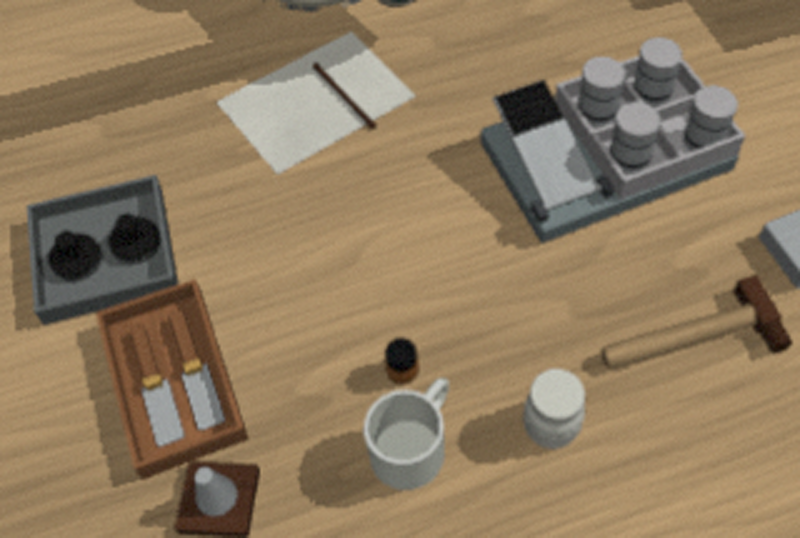

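The last picture shows four flasks upright in the crate and the pedal up. Both bases are in the bin, both spatulas lie flat in the tray, and the other things are where they were.

```bash
python3 -c "
from rig import manip
print(manip.sign_off())"
```

```text
the job is handed in; nothing more can be done
None
```

The job is handed in at about 48 s: all four flasks stand upright in the crate, one per cell; the pedal was pressed to its stop for about 2 s and came back up; both bases are in the bin, and both spatulas lie flat in the tray.

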